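# Stand the fallen oil bottle back in its place in the bench bin

### The arm

A 7-joint arm with a two-finger parallel gripper is mounted at the origin on the work surface. World frame = base frame: x ahead of the robot, y to its left, z up, the work surface at z = 0. Lengths are in m, angles in degrees, forces in N, time in s.
With the tool pointing down it reaches from about 0.425 to 0.8 m from the base axis. Payload 8.3 kg.
Tool frame: the origin (TCP) lies at the very end of the fingers, on their centre line; the grasp point (between the pads) lies 19 mm behind it (robot.hold_point_z is the distance from the TCP to the grasp point, in m); z points along the fingers, y is the direction in which the jaws open and shut (so a half turn about z gives the same grasp; the last joint's range is limited). The gripper opens to 85 mm and grips with 20 to 120 N. Pads are 22 mm wide; open, the fingers measure 114 mm over their backs; the gripper's body (76 mm by 85 mm) begins 54 mm behind the grasp point. The pads swing forward as they close: fully open they stand 13 mm farther back than shut.
Start: joints at [-68.864, 21.967, 0.94, 78.501, -0.361, 79.538, -2.664], TCP at [0.262, 0.568, 0.231] pointing down, gripper open.
Joint ranges: [-169.22, 169.22], [-14.56, 117.87], [-87.37, 89.26], [10.42, 133.3], [-82.24, 262.24], [0.94, 117.77], [-172.7, 172.7]. Speed limits (degrees/s): [136.94, 136.94, 172.46, 172.46, 180, 180, 180].

### API

Orientations are given as a 3x3 rotation matrix whose columns are the frame's x, y, z axes.
In Python, from cell import robot, read_camera, job, models gives the robot as it stands.
- The arm moves only by the shell command python3 -m inch 'ROWS' [FORCE]. ROWS is JSON, a list of rows, each an object with "grip": the closure in counts, from 0 (fully open) to 255 (shut); "translation": the shift along the tool's x, y, z in m, a list of three; "spin": the turn about the tool's z in degrees. A call has 1 to 12 rows; each row shifts and turns the commanded pose from where the row before left it, along the tool's axes as they then stand; what a row does not reach is not made up. A row lasts 1/12 s, in which the tool goes at most 41.7 mm and 7.16 degrees, less where a joint would pass 70% of its speed; a pose out of reach is approached as far as the arm can. A call with a gripper value outside its range is refused whole. The fingers move at their own pace and stop on an object; FORCE is the grip in N (left out, the last holds). Time passes only in rows, so rows that do not move let the fingers close. It gives the time, the measured TCP pose, the force and the opening at its end, in the units of the state.
- robot.sense(): the state, without advancing time (a new reading comes with each control period).
- read_camera(name): name is "side" or "top" or "wrist"; returns a dict with "color" (400x640x3 uint8, blue, green, red), "mtx" (3x3 intrinsics, pixels), "camera_from_world" (4x4, takes a point from world to camera coordinates); the wrist camera has in their place "hand_eye" (4x4, takes a point from camera to tool coordinates, whose origin is the TCP and whose axes are the flange's). Camera axes: x right, y down, z forward; pixel columns grow to the right and rows downward; lengths in m; the calibration is good to about 2 mm. A picture is of the moment at which its call begins: read the wrist's pose just before it. There is no depth.
- job.finish_job(): hands the job in, once; it reports no verdict.
Trained networks look in a picture, given as the dict that the camera call returned (one of the last four; its "shot" number tells which), for a name from the list of things; names that differ only in an ending like _2 or _b are one class to them, and where a whole thing is asked for, a point or a joint stands for the part that bears it (a point fixed in the world has none). Each returns a list of dicts, best first, with "score" (0 to 1); they miss things now and then, are a little off and sometimes report something else, mostly with a low value. They report only what shows in the picture. A call takes as long as a camera call. They do not tell look-alikes from the thing itself.
- models.silhouettes(thing, picture): "pixels" (400x640 bool, what is visible of it) and "rect" ([left, top, right, bottom] in pixels, round what is visible of it).
The state is a dict: "time_s": time; "joint_pos": joint angles; "dq": joint speeds; "effort": joint torques, N m; "tcp_pos": TCP position; "ee_rot": TCP orientation; "contact_force": force on the tool from outside, world axes, zero at the start; "ft_torque": the same for the moment, N m; "grip_width": finger opening in m.
Only numpy, scipy, OpenCV 4.12 (cv2) and the standard library are available. Lean on these libraries where they do the work, as an engineer would, in place of code of your own. Each camera call takes 0.05 s, during which the arm holds its last target.

### The job

In the goldsmith's deep wooden bin the slim square amber bottle has fallen over the steel cross rail, and someone has left a small brass-lidded jar in its white square socket. Move the jar out and stand it upright in the blue tray, then tip the bottle upright inside the bin, never raising its foot above the bin's rim, line its flats up with the socket and set it down cap up until its foot rests on the socket's floor. Let go of both, and leave the green round bottle in the bin, the tin and the screwdriver where they are.

Things in the scene. Friction and masses are not known exactly. Their poses are not given: they have to be found in the camera images.
- bottle_mid (a point): centre (half-way up, on the axis) of the slim square amber glass bottle with paper band and black cap: 145 mm long, section 32 x 32 mm over the lower 108 mm (the flats to grip), then a short neck and a round cap 22 mm across; closed, 0.15 to 0.31 kg, heavier towards the foot. z runs from foot to cap; x and y are square to the flats
- bottle_foot (a point): centre of the bottle's underside, 72.5 mm from bottle_mid along -z; same axes. At the start the bottle lies across the rail with its foot's edge on the bin's floor and its cap end about 28 degrees above level, pointing to the bin's +x end within 0.1 rad; its +x flat faces down on the rail, its +y and -y flats stand upright
- jar_mid (a point): centre (half-way up, on the axis) of the small round jar: 68 mm tall, lower 50 mm glass 29 mm across, upper 18 mm a brass lid 30 mm across; 0.05 to 0.09 kg. It starts upright on the floor of the socket. z is its axis.
- bin_floor (a point): centre of the inner floor of the fixed wooden bin, 8 mm above the table; x runs along the bin to the end where the socket is, y across it, z up. Inside 240 mm (x) by 240 mm (y) and 100 mm deep (the rim is 100 mm above this point), walls 8 mm thick
- socket_floor (a point): centre of the floor of the square pocket in a fixed white plastic block (62 x 62 x 16 mm high) in one of the two corners at the bin's +x end; 4 mm above the bin's floor. The pocket is 37 x 37 mm, 12 mm deep, with a small chamfer, sides along this point's x and y. The 32 mm square bottle enters only with its flats lined up, any of the four ways round
- tray: fixed blue open tray on the table beside the bin (left or right of it), 120 mm (its x) by 100 mm (its y), 18 mm high, walls and floor 4 mm thick; the origin is the centre of its underside, z up
- round_bottle: bystander: green round bottle, 36 mm across, 75 mm tall, standing in the other corner of the bin's +x end; the origin is the centre of its underside
- tin: bystander: round flat aluminium tin, 76 mm across, 34 mm high, on the table on the other side of the bin from the tray; the origin is the centre of its underside
- screwdriver: bystander: screwdriver lying on the table beyond the bin, about 200 mm long along its x, roughly along the world's y; the origin is under its middle
- rail_mid (a point): middle of the axis of a fixed steel rail, 12 mm across, that crosses the whole inner width of the bin along its y, 28 mm above the bin's floor and 20 mm from the bin's middle towards its -x end
There are look-alikes about, which are no part of the job. What is meant by the part that bears jar_mid is not red, and is the smaller of those in its own colour.

How it is judged (in metres and radians):
On the way:
1. the jar stands upright in the blue tray while the bottle is still lying (x of jar_mid in the frame of tray between -0.048 and 0.048 m and y of jar_mid in the frame of tray between -0.038 and 0.038 m and z of jar_mid in the frame of tray below 0.042 m and angle between jar_mid's own z axis and vertical below 0.1 rad and linear speed of jar below 0.02 m/s and angle between bottle_mid's own z axis and vertical above 0.6 rad), for 0.2 s.
At the end, for the whole second after the job is handed in: The bottle stands in the socket, cap up and upright within 0.1 rad, its axis within 8 mm of the socket's centre and its foot within 3 mm of the socket's floor; the jar stands upright (within 0.1 rad) on the tray's floor inside its walls; both are at rest (horizontal distance between bottle_mid and socket_floor below 0.008 m and angle between each of bottle_mid, jar_mid's own z axis and vertical below 0.1 rad and z of bottle_foot in the frame of socket_floor below 0.003 m and linear speed of each of bottle, jar below 0.02 m/s and x of jar_mid in the frame of tray between -0.048 and 0.048 m and y of jar_mid in the frame of tray between -0.038 and 0.038 m and z of jar_mid in the frame of tray below 0.042 m); the robot touches nothing.
It fails at once if the foot of the bottle is raised above the bin's rim (z of bottle_foot in the frame of bin_floor above 0.1 m).
It fails at once if the green round bottle is shifted more than 20 mm or tipped (distance of round_bottle from where it was at the start of the episode above 0.02 m or angle between round_bottle's own z axis and vertical above 0.35 rad).
It fails at once if the tin is shifted more than 20 mm (distance of tin from where it was at the start of the episode above 0.02 m).
It fails at once if the screwdriver is shifted more than 20 mm (distance of screwdriver from where it was at the start of the episode above 0.02 m).
It also fails if it takes over 54 s, if anything falls off the work surface, if the arm or the gripper's body presses on something with over 40 N, if the wrist force passes 120 N, or if a joint passes its speed limit or range.

## Working session

There is one attempt and no reset: what is moved stays moved. The work goes in short steps, Python scripts to look and compute and a shell command to move; the robot and the scene stay as the last step left them, time stands still between calls to the robot, and variables do not carry over. Pictures are saved under pics/ and viewed, and the job is handed in when it is done.

```bash
ls; mkdir -p pics
python3 - <<'E'
from cell import robot, read_camera, job, models
import cv2,json,numpy as np
s=robot.sense()
print(s['time_s'],s['tcp_pos'],np.round(s['ee_rot'],4).tolist(),s['grip_width'],robot.hold_point_z)
for n in ['top','side']:
    p=read_camera(n); cv2.imwrite(f'pics/{n}0.png',p['color']); print(n,np.round(p['mtx'],2).tolist(),np.round(p['camera_from_world'],4).tolist())
    for t in ['bottle_mid','jar_mid','tray','round_bottle','tin','screwdriver','bin_floor','socket_floor']:
        try: print(t,[(round(r['score'],2),r['rect']) for r in models.silhouettes(t,p)])
        except Exception as e: print(t,e)
E
```

```text
pics
0.0 [0.2613148  0.56718955 0.2302685 ] [[-0.9083, 0.4184, -0.0008], [0.4184, 0.9083, -0.0018], [-0.0, -0.0019, -1.0]] 0.0855402128625389 0.0187
top [[382.85, 0.0, 313.57], [0.0, 382.85, 200.98], [0.0, 0.0, 1.0]] [[-0.0175, -0.9998, -0.0019, -0.0051], [-0.9797, 0.0176, -0.1995, 0.6357], [0.1995, -0.0016, -0.9799, 0.8671], [0.0, 0.0, 0.0, 1.0]]
bottle_mid [(0.94, [289.0, 218.7, 311.1, 280.0]), (0.21, [235.3, 170.7, 358.3, 294.4])]
jar_mid [(0.75, [273.6, 195.1, 291.2, 210.6]), (0.62, [230.9, 157.2, 249.8, 167.8]), (0.6, [276.7, 139.4, 292.6, 166.8])]
tray [(0.73, [392.2, 211.3, 436.9, 266.2])]
round_bottle [(0.5, [312.9, 204.8, 326.8, 220.4])]
tin [(0.94, [177.7, 253.6, 209.8, 285.2]), (0.5, [268.6, 193.2, 299.4, 219.4])]
screwdriver [(0.89, [336.3, 109.6, 342.1, 183.8])]
bin_floor [(0.66, [234.1, 169.5, 359.5, 296.4])]
socket_floor [(0.59, [268.4, 193.7, 298.0, 218.2])]
side [[457.95, 0.0, 314.51], [0.0, 457.95, 205.05], [0.0, 0.0, 1.0]] [[0.9299, -0.3677, 0.0054, -0.5863], [-0.2748, -0.7045, -0.6543, 0.2009], [0.2444, 0.607, -0.7562, 0.8521], [0.0, 0.0, 0.0, 1.0]]
bottle_mid [(0.91, [233.1, 189.6, 294.5, 230.5])]
jar_mid [(0.95, [351.8, 151.3, 372.1, 188.5]), (0.75, [296.8, 167.2, 309.7, 201.9]), (0.65, [324.5, 130.7, 340.1, 160.8])]
tray [(0.93, [290.1, 314.2, 362.2, 369.8])]
round_bottle [(0.58, [303.7, 203.5, 324.7, 233.1]), (0.31, [206.0, 138.4, 354.2, 283.8])]
tin [(0.89, [199.3, 137.5, 230.9, 158.9])]
screwdriver [(0.71, [359.0, 206.7, 443.1, 236.8]), (0.71, [306.3, 204.0, 319.7, 233.0])]
bin_floor [(0.75, [202.1, 137.4, 352.8, 285.4])]
socket_floor [(0.81, [290.5, 182.2, 323.1, 212.0])]
```

Run:
```python
import cv2
for n,(a,b,c,d) in {'top':(160,90,480,310),'side':(180,110,460,380)}.items():
    i=cv2.imread(f'pics/{n}0.png')[b:d,a:c]; 
    k=min(800/(c-a),600/(d-b)); cv2.imwrite(f'pics/{n}0c.png',cv2.resize(i,None,fx=k,fy=k,interpolation=cv2.INTER_CUBIC));print(k)
```

```text
2.5
2.2222222222222223
```

View pics/top0c.png

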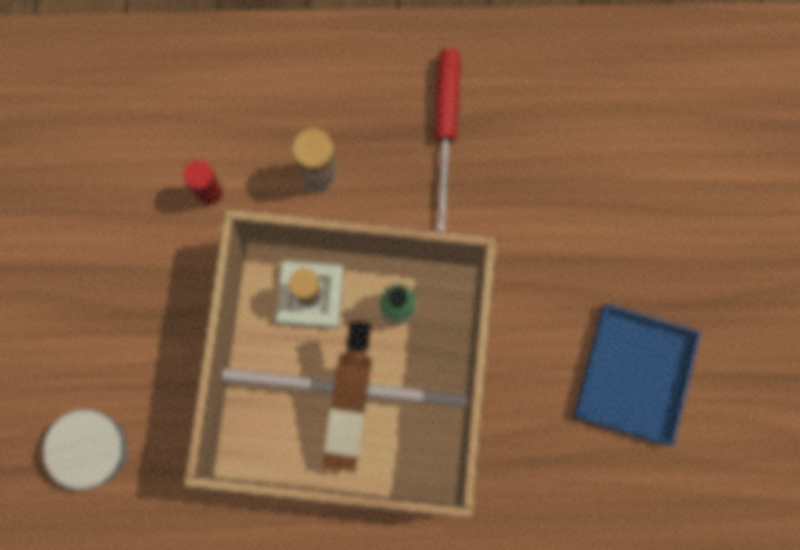

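View pics/side0c.png

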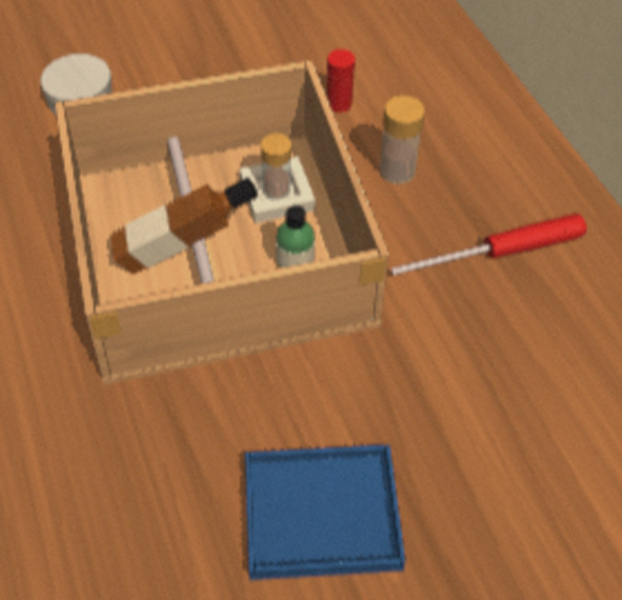

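```bash
cat > h.py <<'E'
import numpy as np, cv2
from cell import robot, read_camera, job, models
def cam(p,s=None):
    K=np.array(p['mtx'])
    if 'camera_from_world' in p: return K,np.array(p['camera_from_world'])
    s=s or robot.sense(); T=np.eye(4);T[:3,:3]=s['ee_rot'];T[:3,3]=s['tcp_pos']
    return K,np.linalg.inv(T@np.array(p['hand_eye']))
def ray(C,px,z):
    K,T=C; R=T[:3,:3];c=-R.T@T[:3,3]; d=R.T@np.linalg.solve(K,[px[0],px[1],1]); return (c+d*(z-c[2])/d[2])[:2]
def proj(C,P):
    K,T=C; q=(np.atleast_2d(P)@T[:3,:3].T+T[:3,3])@K.T; return q[:,:2]/q[:,2:]
E
python3 - <<'E'
from h import *
np.set_printoptions(precision=4,suppress=True)
p=read_camera('top');C=cam(p); f=lambda u,v:(160+u/2.5,90+v/2.5)
c=np.array([ray(C,f(*q),.108) for q in [(228,212),(494,240),(470,515),(187,486)]])
print('rim outer',c,'ctr',c.mean(0), [np.linalg.norm(c[i]-c[(i+1)%4]) for i in range(4)])
ax=(c[0]+c[1]-c[2]-c[3]); print('yaw x',np.degrees(np.arctan2(ax[1],ax[0])))
b=np.array([ray(C,f(*q),.008+.016) for q in [(279,262),(343,263),(339,328),(277,324)]])
print('block',b.mean(0),b)
t=np.array([ray(C,f(*q),.018) for q in [(605,306),(698,331),(672,445),(574,418)]])
print('tray',t.mean(0),[np.linalg.norm(t[i]-t[(i+1)%4]) for i in range(4)],t)
print('jar lid',ray(C,f(305,285),.08)); print('round',ray(C,f(398,297),.083))
print('tin',ray(C,f(82,449),.034))
print('cap',ray(C,f(358,336),.085),'foot',ray(C,f(340,463),.025))
print('screw',ray(C,f(441,228),.01)); print('bigjar',ray(C,f(313,147),.1))
E
```

```text
rim outer [[ 0.6919  0.1291]
 [ 0.6604 -0.1196]
 [ 0.4116 -0.0884]
 [ 0.441   0.1617]] ctr [0.5512 0.0207] [np.float64(0.2506672796704234), np.float64(0.25074098807342937), np.float64(0.2517700759865007), np.float64(0.25308231301527406)]
yaw x -7.279622966878058
block [0.6279 0.0592] [[0.6617 0.0902]
 [0.6594 0.025 ]
 [0.5927 0.0296]
 [0.5978 0.092 ]]
tray [ 0.5414 -0.2682] [np.float64(0.09616743640987621), np.float64(0.1181461916086721), np.float64(0.09914415414210999), np.float64(0.11826177056903714)] [[ 0.6113 -0.2403]
 [ 0.584  -0.3326]
 [ 0.4712 -0.2975]
 [ 0.4993 -0.2024]]
jar lid [0.6263 0.0591]
round [ 0.6125 -0.0293]
tin [0.4771 0.2794]
cap [0.5756 0.009 ] foot [0.4594 0.0297]
screw [ 0.698  -0.0768]
bigjar [0.7574 0.0496]
```

```bash
cat >> h.py <<'E'
def plan(xyz,yaw=None):
    s=robot.sense();R=np.array(s['ee_rot']);d=np.array(xyz)-s['tcp_pos']
    y0=np.degrees(np.arctan2(R[1,0],R[0,0]))
    print('tcp',np.round(s['tcp_pos'],4),'yaw',round(y0,2),'tilt',np.round(R[:,2],4),'t',round(s['time_s'],2),'w',round(s['grip_width'],4),'F',np.round(s['contact_force'],1))
    print('tool delta now',np.round(R.T@d,4))
    if yaw is not None:
        w=(yaw-y0+180)%360-180;a=np.radians(yaw);Rn=np.array([[np.cos(a),np.sin(a),0],[np.sin(a),-np.cos(a),0],[0,0,-1]])
        print('spin',round(-w,2),'delta after spin',np.round(Rn.T@d,4),'rows',np.linalg.norm(d)/.0417)
E
python3 - <<'E'
from h import *
np.set_printoptions(precision=4,suppress=True)
p=read_camera('wrist');print(p['hand_eye'],p['mtx'])
plan([.53,.03,.33],172.7)
E
```

```text
[[ 0.     -0.9466 -0.3225  0.0831]
 [ 1.     -0.0002  0.0007  0.0001]
 [-0.0007 -0.3225  0.9466 -0.1417]
 [ 0.      0.      0.      1.    ]] [[285.9399   0.     325.436 ]
 [  0.     285.9399 201.4251]
 [  0.       0.       1.    ]]
tcp [0.2615 0.5676 0.2313] yaw 155.26 tilt [-0.0001 -0.     -1.    ] t 1.0 w 0.0854 F [0.3 0.3 0.5]
tool delta now [-0.4688 -0.3759 -0.0987]
spin -17.44 delta after spin [-0.3346 -0.4992 -0.0987] rows 14.6043897387146
```

```bash
python3 -m inch '[{"grip":0,"translation":[0,0,-0.033],"spin":-5.8},{"grip":0,"translation":[0,0,-0.033],"spin":-5.8},{"grip":0,"translation":[0,0,-0.033],"spin":-5.8},{"grip":0,"translation":[-0.022,-0.033,0],"spin":0},{"grip":0,"translation":[-0.022,-0.033,0],"spin":0},{"grip":0,"translation":[-0.022,-0.033,0],"spin":0},{"grip":0,"translation":[-0.022,-0.033,0],"spin":0},{"grip":0,"translation":[-0.022,-0.033,0],"spin":0},{"grip":0,"translation":[-0.022,-0.033,0],"spin":0},{"grip":0,"translation":[-0.022,-0.033,0],"spin":0},{"grip":0,"translation":[-0.022,-0.033,0],"spin":0},{"grip":0,"translation":[-0.022,-0.033,0],"spin":0}]' 40 
python3 -c "
from h import *
plan([.52,.03,.33],172.7)"
```

```text
time_s: 2.0
tcp_pos: [0.4204, 0.2458, 0.3306]
ee_rot: [[-0.992, 0.128, 0.0], [0.128, 0.992, 0.001], [-0.0, 0.001, -1.0]]
contact_force: [0.8, 1.1, 0.6]
grip_width: 0.0853
tcp [0.4204 0.2458 0.3306] yaw 172.66 tilt [ 5.e-04  7.e-04 -1.e+00] t 2.0 w 0.0853 F [0.8 1.1 0.6]
tool delta now [-0.1263 -0.2014  0.0005]
spin -0.04 delta after spin [-0.1262 -0.2014  0.0006] rows 5.700039550063125
```

```bash
python3 -m inch '[{"grip":0,"translation":[-0.021,-0.033,0],"spin":0},{"grip":0,"translation":[-0.021,-0.033,0],"spin":0},{"grip":0,"translation":[-0.021,-0.033,0],"spin":0},{"grip":0,"translation":[-0.021,-0.033,0],"spin":0},{"grip":0,"translation":[-0.021,-0.033,0],"spin":0},{"grip":0,"translation":[-0.021,-0.033,0],"spin":0},{"grip":0,"translation":[0,0,0],"spin":0},{"grip":0,"translation":[0,0,0],"spin":0},{"grip":0,"translation":[0,0,0],"spin":0}]' 40
python3 - <<'E'
from h import *
plan([.52,.03,.33],172.7)
s=robot.sense(); p=read_camera('wrist'); cv2.imwrite('pics/w1.png',p['color'])
import pickle; pickle.dump((cam(p,s)),open('w1.pkl','wb'))
for t in ['bottle_mid','jar_mid','round_bottle','socket_floor','tray']:
    print(t,[(round(r['score'],2),r['rect']) for r in models.silhouettes(t,p)])
E
```

```text
time_s: 2.75
tcp_pos: [0.5196, 0.0357, 0.3302]
ee_rot: [[-0.992, 0.128, -0.0], [0.128, 0.992, 0.0], [0.0, 0.0, -1.0]]
contact_force: [0.3, 0.5, -0.8]
grip_width: 0.0854
tcp [0.5196 0.0357 0.3302] yaw 172.66 tilt [-4.e-04  4.e-04 -1.e+00] t 2.75 w 0.0854 F [ 0.3  0.5 -0.8]
tool delta now [-0.0012 -0.0056  0.0002]
spin -0.04 delta after spin [-0.0012 -0.0056  0.0002] rows 0.13709547932883107
bottle_mid [(0.59, [301.5, 116.5, 328.4, 217.2])]
jar_mid [(0.86, [338.8, 210.1, 360.4, 239.1]), (0.56, [337.4, 279.9, 365.2, 324.5]), (0.55, [456.1, 85.8, 511.3, 138.6])]
round_bottle [(0.87, [284.2, 210.8, 306.1, 240.7])]
socket_floor [(0.88, [328.3, 203.3, 366.0, 241.9])]
tray [(0.93, [111.0, 155.5, 185.4, 231.5])]
```

View pics/w1.png

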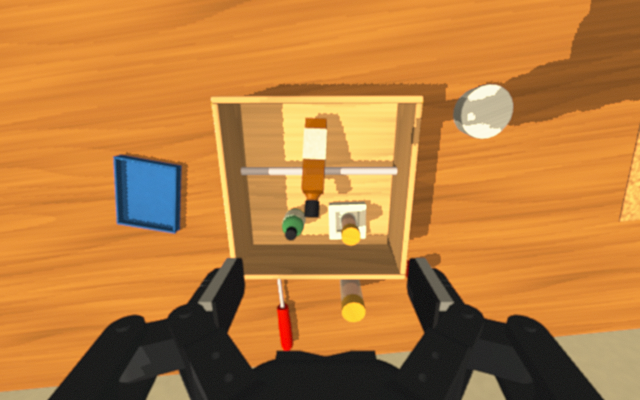

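Run:
```python
import cv2
i=cv2.imread('pics/w1.png')[85:290,200:435]
cv2.imwrite('pics/w1c.png',cv2.resize(i,None,fx=2.9,fy=2.9,interpolation=cv2.INTER_CUBIC))
i=cv2.imread('pics/w1.png')[140:245,90:210]
cv2.imwrite('pics/w1t.png',cv2.resize(i,None,fx=4,fy=4,interpolation=cv2.INTER_CUBIC))
```

```text
(no output)
```

View pics/w1c.png

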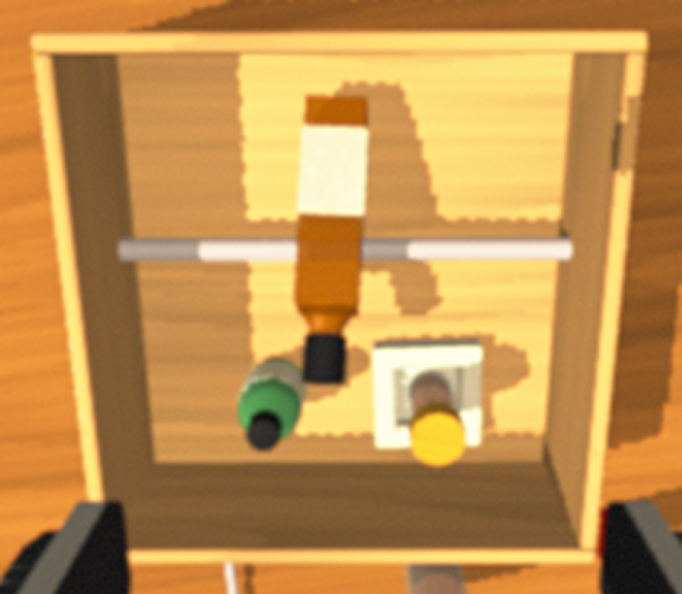

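View pics/w1t.png

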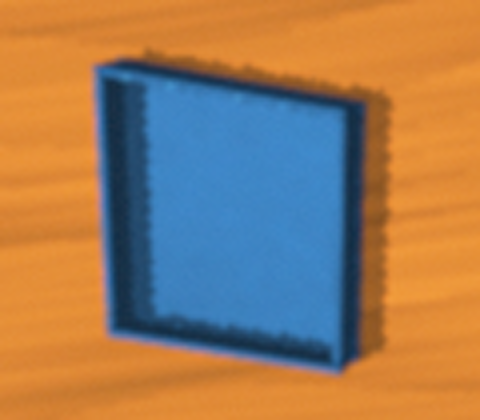

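```bash
cat > meas.py <<'E'
from h import *
import pickle
from scipy.optimize import least_squares
np.set_printoptions(precision=4,suppress=True)
C=pickle.load(open('w1.pkl','rb')); f=lambda u,v:(200+u/2.9,85+v/2.9)
c=np.array([ray(C,f(*q),.108) for q in [(648,33),(33,36),(103,563),(590,563)]])
print('rim',c.mean(0),[round(np.linalg.norm(c[i]-c[(i+1)%4]),4) for i in range(4)])
ci=np.array([ray(C,f(*q),.008) for q in [(155,463),(545,463)]]);print('floor +x edge',ci)
ax=c[3]+c[2]-c[0]-c[1];ay=c[0]+c[3]-c[1]-c[2];print('yaw',np.degrees(np.arctan2(ax[1],ax[0])),np.degrees(np.arctan2(ay[1],ay[0]))-90)
r=np.array([ray(C,f(*q),.036) for q in [(119,249),(572,249)]]);print('rail',r.mean(0),np.degrees(np.arctan2(*(r[1]-r[0])[::-1]))-90)
b=np.array([ray(C,f(*q),.024) for q in [(372,343),(480,340),(483,443),(376,449)]])
d=b[3]+b[2]-b[0]-b[1];e=b[0]+b[3]-b[1]-b[2]
print('block',b.mean(0),[round(np.linalg.norm(b[i]-b[(i+1)%4]),4) for i in range(4)],np.degrees(np.arctan2(d[1],d[0])))
print('jar',ray(C,f(437,438),.080),'round cap',ray(C,f(264,432),.083))
g=lambda u,v:(90+u/4,140+v/4)
t=np.array([ray(C,g(*q),.018) for q in [(97,66),(363,102),(343,370),(110,333)]]);d=t[3]+t[2]-t[0]-t[1]
print('tray',t.mean(0),[round(np.linalg.norm(t[i]-t[(i+1)%4]),4) for i in range(4)],np.degrees(np.arctan2(d[1],d[0])))
obs=np.array([f(*q) for q in [(368,96),(305,96),(297,308),(357,308),(344,383),(305,383)]])
def pts(q):
    x,y,a,p=q; X=np.array([np.cos(a)*np.cos(p),np.sin(a)*np.cos(p),np.sin(p)]);Y=np.array([-np.sin(a),np.cos(a),0]);N=np.cross(X,Y)
    o=np.array([x,y,.008])+.016*N
    return np.array([o+.016*N+.016*Y,o+.016*N-.016*Y,o+.108*X+.016*N-.016*Y,o+.108*X+.016*N+.016*Y,o+.145*X+.011*Y,o+.145*X-.011*Y]),o,X
fun=lambda q:np.r_[(proj(C,pts(q)[0])-obs).ravel(),20*(q[3]-np.radians(28))]
s=least_squares(fun,[.46,.03,-.15,.49]);print('bottle edge',s.x[:2],np.degrees(s.x[2:]),'res',s.fun)
P,o,X=pts(s.x);print('foot',o,'s=100',o+.1*X,'cap',o+.145*X)
E
python3 meas.py
```

```text
rim [0.5538 0.0225] [np.float64(0.2535), np.float64(0.253), np.float64(0.2488), np.float64(0.2543)]
floor +x edge [[ 0.6591 -0.1128]
 [ 0.6903  0.1282]]
yaw -7.152191430525075 -7.230708936904151
rail [0.5335 0.0246] -7.356712251460323
block [0.6284 0.0599] [np.float64(0.0617), np.float64(0.0651), np.float64(0.0639), np.float64(0.0672)] -4.163846949953512
jar [0.6293 0.0605] round cap [ 0.613  -0.0277]
tray [ 0.5427 -0.2658] [np.float64(0.1043), np.float64(0.1214), np.float64(0.0987), np.float64(0.1172)] -19.38374579711877
bottle edge [0.468  0.0283] [-9.7375 25.3669] res [-0.0382  0.2489 -0.2012 -0.7026 -0.9073 -0.7294  0.9615  0.1671  0.9068
  0.8643 -0.7212  0.2858 -0.9191]
foot [0.4612 0.0294 0.0225] s=100 [0.5503 0.0142 0.0653] cap [0.5904 0.0073 0.0846]
```

```bash
python3 -c "
from h import *
plan([.6287,.0602,.048])"
```

```text
tcp [0.5195 0.0364 0.3303] yaw 172.78 tilt [-0.e+00  2.e-04 -1.e+00] t 3.05 w 0.0854 F [0.2 0.4 0.2]
tool delta now [-0.1054  0.0373  0.2824]
```

```bash
python3 -m inch '[{"grip":75,"translation":[-0.035,0.0124,0],"spin":0},{"grip":75,"translation":[-0.035,0.0124,0],"spin":0},{"grip":75,"translation":[-0.035,0.0124,0],"spin":0},{"grip":75,"translation":[0,0,0.035],"spin":0},{"grip":75,"translation":[0,0,0.035],"spin":0},{"grip":75,"translation":[0,0,0.035],"spin":0},{"grip":75,"translation":[0,0,0.03],"spin":0},{"grip":75,"translation":[0,0,0],"spin":0},{"grip":75,"translation":[0,0,0],"spin":0},{"grip":75,"translation":[0,0,0],"spin":0}]' 40
python3 - <<'E'
from h import *
plan([.6287,.0602,.048])
s=robot.sense(); p=read_camera('wrist'); cv2.imwrite('pics/w2.png',p['color'])
for t in ['jar_mid']:
    for r in models.silhouettes(t,p): print(t,round(r['score'],2),r['rect'])
E
```

```text
time_s: 3.88
tcp_pos: [0.6295, 0.0592, 0.1976]
ee_rot: [[-0.992, 0.127, 0.003], [0.127, 0.992, 0.0], [-0.003, 0.001, -1.0]]
contact_force: [-0.2, 0.3, 0.6]
grip_width: 0.0601
tcp [0.6295 0.0592 0.1976] yaw 172.69 tilt [ 2.6e-03  4.0e-04 -1.0e+00] t 3.88 w 0.0601 F [-0.2  0.3  0.6]
tool delta now [0.0013 0.0008 0.1496]
jar_mid 0.95 [308.0, 168.1, 342.1, 209.3]
jar_mid 0.72 [412.5, 237.5, 451.3, 290.3]
jar_mid 0.68 [313.3, 263.1, 347.8, 330.3]
```

View pics/w2.png

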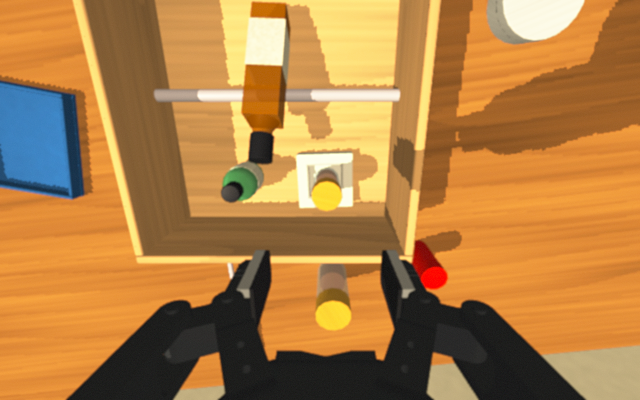

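Run:
```python
from h import *
p=read_camera('wrist');C=cam(p);print('jar',ray(C,(326.5,194.5),.08)); 
plan(list(ray(C,(326.5,194.5),.08))+[.048],172.7)
b=np.array([ray(C,q,.024) for q in [(297,154),(352,152),(354,206),(300,208.5)]]);d=b[3]+b[2]-b[0]-b[1]
print('block',b.mean(0),np.degrees(np.arctan2(d[1],d[0])),np.linalg.norm(d)/2)
```

```text
jar [0.62906373 0.0604916 ]
tcp [0.6298 0.0589 0.1981] yaw 172.67 tilt [ 4.3e-03  8.0e-04 -1.0e+00] t 4.03 w 0.0601 F [ 0.6  0.2 -0.3]
tool delta now [0.0016 0.0013 0.1501]
spin -0.03 delta after spin [0.001  0.0015 0.1501] rows 3.6002868827644394
block [0.63069091 0.05975321] -4.758893945279216 0.06380607058009802
```

```bash
python3 -m inch '[{"grip":75,"translation":[0.001,0.0015,0.03],"spin":0},{"grip":75,"translation":[0,0,0.03],"spin":0},{"grip":75,"translation":[0,0,0.03],"spin":0},{"grip":75,"translation":[0,0,0.03],"spin":0},{"grip":75,"translation":[0,0,0.03],"spin":0},{"grip":75,"translation":[0,0,0],"spin":0},{"grip":180,"translation":[0,0,0],"spin":0},{"grip":180,"translation":[0,0,0],"spin":0},{"grip":180,"translation":[0,0,0],"spin":0},{"grip":180,"translation":[0,0,0],"spin":0},{"grip":180,"translation":[0,0,0],"spin":0},{"grip":180,"translation":[0,0,0],"spin":0}]' 30
```

```text
time_s: 5.03
tcp_pos: [0.6298, 0.0605, 0.0484]
ee_rot: [[-0.992, 0.128, 0.005], [0.128, 0.992, 0.001], [-0.005, 0.002, -1.0]]
contact_force: [-0.1, -0.5, 8.4]
grip_width: 0.0293
```

```bash
python3 -m inch '[{"grip":180,"translation":[0,0,-0.02],"spin":0},{"grip":180,"translation":[0,0,-0.03],"spin":0},{"grip":180,"translation":[0,0,-0.03],"spin":0},{"grip":180,"translation":[0,0,-0.03],"spin":0},{"grip":180,"translation":[0,0,-0.03],"spin":0},{"grip":180,"translation":[0,0,-0.02],"spin":0},{"grip":180,"translation":[0,0,0],"spin":0}]' 30
python3 - <<'E'
from h import *
plan([.5425,-.267,.2])
p=read_camera('top'); cv2.imwrite('pics/t2.png',p['color'][90:310,160:480].repeat(2,0).repeat(2,1))
E
```

```text
time_s: 5.62
tcp_pos: [0.6304, 0.0603, 0.2125]
ee_rot: [[-0.992, 0.128, 0.01], [0.128, 0.992, 0.002], [-0.01, 0.003, -1.0]]
contact_force: [-0.2, 0.4, -0.4]
grip_width: 0.0287
tcp [0.6304 0.0603 0.2125] yaw 172.65 tilt [ 0.0102  0.0019 -0.9999] t 5.62 w 0.0287 F [-0.2  0.4 -0.4]
tool delta now [ 0.0455 -0.3359  0.011 ]
```

View pics/t2.png

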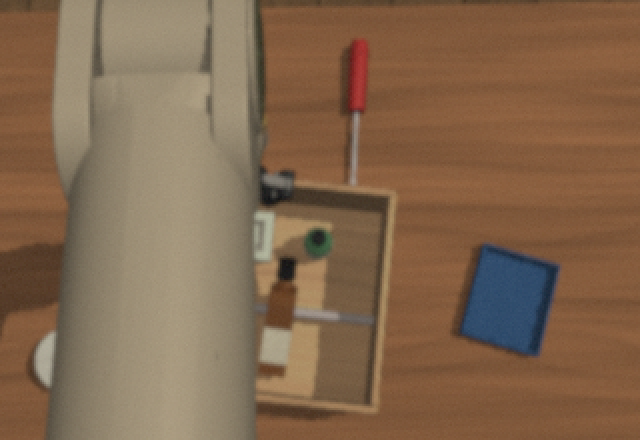

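```bash
python3 -m inch '[{"grip":180,"translation":[0.0045,-0.0336,0],"spin":0},{"grip":180,"translation":[0.0045,-0.0336,0],"spin":0},{"grip":180,"translation":[0.0045,-0.0336,0],"spin":0},{"grip":180,"translation":[0.0045,-0.0336,0],"spin":0},{"grip":180,"translation":[0.0045,-0.0336,0],"spin":0},{"grip":180,"translation":[0.0045,-0.0336,0],"spin":0},{"grip":180,"translation":[0.0045,-0.0336,0],"spin":0},{"grip":180,"translation":[0.0045,-0.0336,0],"spin":0},{"grip":180,"translation":[0.0045,-0.0336,0],"spin":0},{"grip":180,"translation":[0.0045,-0.0336,0],"spin":0},{"grip":180,"translation":[0,0,0],"spin":0},{"grip":180,"translation":[0,0,0],"spin":0}]' 30
python3 - <<'E'
from h import *
plan([.5425,-.267,.041])
p=read_camera('side'); cv2.imwrite('pics/s3.png',p['color'])
E
```

```text
time_s: 6.67
tcp_pos: [0.5383, -0.2701, 0.2049]
ee_rot: [[-0.991, 0.133, -0.001], [0.133, 0.991, -0.001], [0.001, -0.001, -1.0]]
contact_force: [0.3, 0.0, -0.1]
grip_width: 0.0289
tcp [ 0.5383 -0.2701  0.2049] yaw 172.33 tilt [-1.1e-03 -7.0e-04 -1.0e+00] t 6.67 w 0.0289 F [ 0.3  0.  -0.1]
tool delta now [-0.0039  0.0037  0.1639]
```

View pics/s3.png

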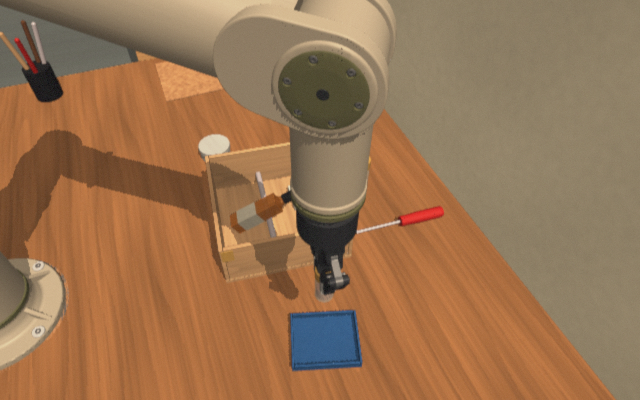

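```bash
python3 -m inch '[{"grip":180,"translation":[-0.004,0.0037,0.03],"spin":0},{"grip":180,"translation":[0,0,0.035],"spin":0},{"grip":180,"translation":[0,0,0.035],"spin":0},{"grip":180,"translation":[0,0,0.035],"spin":0},{"grip":180,"translation":[0,0,0.02],"spin":0},{"grip":180,"translation":[0,0,0.005],"spin":0},{"grip":180,"translation":[0,0,0.002],"spin":0},{"grip":180,"translation":[0,0,0.001],"spin":0},{"grip":180,"translation":[0,0,0],"spin":0},{"grip":180,"translation":[0,0,0],"spin":0}]' 30
python3 - <<'E'
from h import *
plan([.5425,-.267,.041])
p=read_camera('side'); cv2.imwrite('pics/s4.png',cv2.resize(p['color'][200:400,230:430],None,fx=3,fy=3))
E
```

```text
time_s: 7.55
tcp_pos: [0.5458, -0.2643, 0.044]
ee_rot: [[-0.992, 0.127, 0.003], [0.127, 0.992, -0.001], [-0.003, -0.001, -1.0]]
contact_force: [-0.3, 0.1, -0.7]
grip_width: 0.0288
tcp [ 0.5458 -0.2643  0.044 ] yaw 172.68 tilt [ 2.7e-03 -9.0e-04 -1.0e+00] t 7.55 w 0.0288 F [-0.3  0.1 -0.7]
tool delta now [ 0.0029 -0.0031  0.003 ]
```

View pics/s4.png

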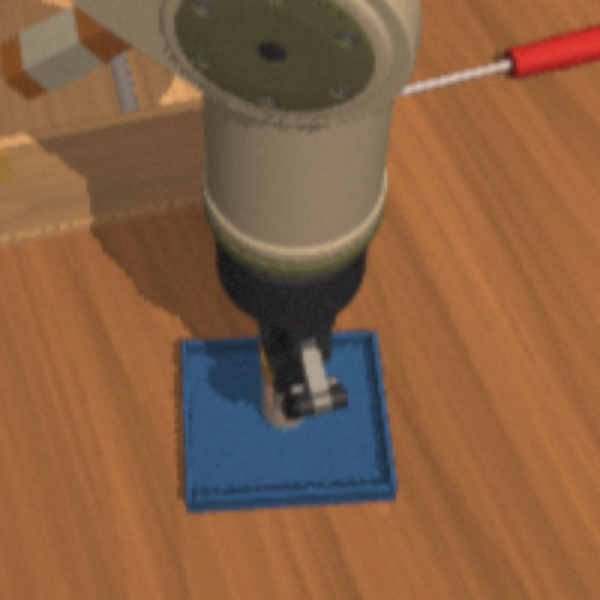

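```bash
python3 -m inch '[{"grip":180,"translation":[0,0,0.002],"spin":0},{"grip":180,"translation":[0,0,0.001],"spin":0},{"grip":180,"translation":[0,0,0],"spin":0},{"grip":180,"translation":[0,0,0],"spin":0}]' 30
```

```text
time_s: 7.93
tcp_pos: [0.5453, -0.2643, 0.0405]
ee_rot: [[-0.992, 0.128, 0.002], [0.128, 0.992, -0.0], [-0.002, -0.0, -1.0]]
contact_force: [-0.7, 0.4, 5.1]
grip_width: 0.029
```

```bash
python3 -m inch '[{"grip":150,"translation":[0,0,0],"spin":0},{"grip":110,"translation":[0,0,0],"spin":0},{"grip":75,"translation":[0,0,0],"spin":0},{"grip":75,"translation":[0,0,0],"spin":0},{"grip":75,"translation":[0,0,-0.01],"spin":0},{"grip":75,"translation":[0,0,-0.03],"spin":0},{"grip":75,"translation":[0,0,-0.04],"spin":0},{"grip":75,"translation":[0,0,-0.04],"spin":0},{"grip":75,"translation":[0,0,-0.04],"spin":0},{"grip":75,"translation":[0,0,-0.03],"spin":0},{"grip":75,"translation":[0,0,0],"spin":0}]' 30
python3 - <<'E'
from h import *
plan([.5425,-.267,.041])
s=robot.sense();p=read_camera('wrist'); cv2.imwrite('pics/w5.png',p['color']);C=cam(p,s)
p=read_camera('side'); cv2.imwrite('pics/s5.png',cv2.resize(p['color'][250:400,230:430],None,fx=3,fy=3))
E
```

```text
time_s: 8.85
tcp_pos: [0.547, -0.2659, 0.2378]
ee_rot: [[-0.992, 0.128, 0.011], [0.128, 0.992, -0.004], [-0.012, -0.003, -1.0]]
contact_force: [-0.4, -0.6, 0.7]
grip_width: 0.0603
tcp [ 0.547  -0.2659  0.2378] yaw 172.63 tilt [ 0.0111 -0.0042 -0.9999] t 8.85 w 0.0603 F [-0.4 -0.6  0.7]
tool delta now [ 0.0066 -0.0011  0.1968]
```

View pics/s5.png

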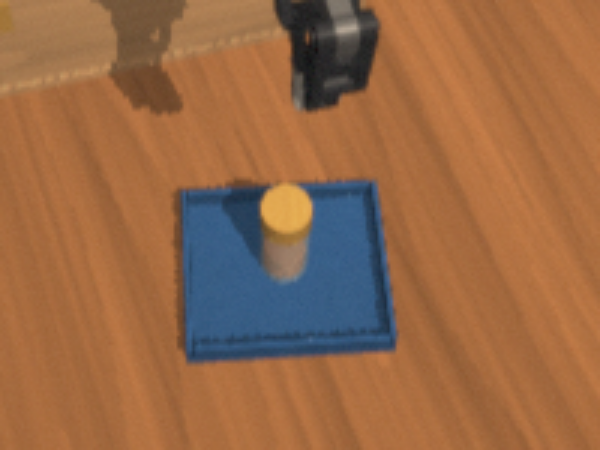

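View pics/w5.png

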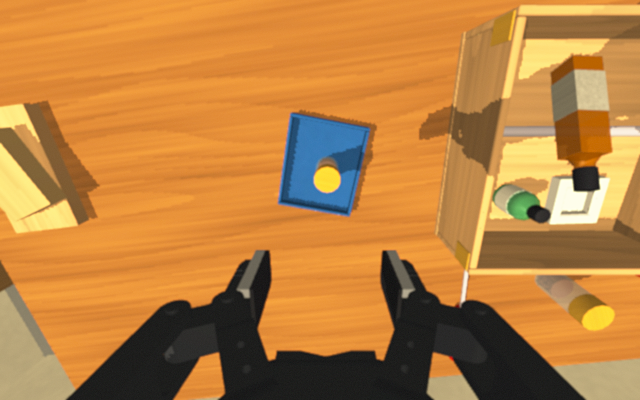

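```bash
python3 -c "
from h import *
plan([.548,.015,.2],170.5)"
```

```text
tcp [ 0.5452 -0.2644  0.2314] yaw 172.65 tilt [ 0.0033 -0.0011 -1.    ] t 8.95 w 0.0602 F [ 1.1 -0.3 -0.3]
tool delta now [0.0331 0.2775 0.0311]
spin 2.15 delta after spin [0.0433 0.2761 0.0314] rows 6.743828671673731
```

```bash
python3 -m inch '[{"grip":75,"translation":[0,0,0],"spin":2.1},{"grip":75,"translation":[0.0054,0.0345,0.002],"spin":0},{"grip":75,"translation":[0.0054,0.0345,0.002],"spin":0},{"grip":75,"translation":[0.0054,0.0345,0.002],"spin":0},{"grip":75,"translation":[0.0054,0.0345,0.002],"spin":0},{"grip":75,"translation":[0.0054,0.0345,0.002],"spin":0},{"grip":75,"translation":[0.0054,0.0345,0.002],"spin":0},{"grip":75,"translation":[0.0054,0.0345,0.002],"spin":0},{"grip":75,"translation":[0.0054,0.0345,0.002],"spin":0},{"grip":75,"translation":[0,0,0.01],"spin":0},{"grip":75,"translation":[0,0,0],"spin":0},{"grip":75,"translation":[0,0,0],"spin":0}]' 30
python3 - <<'E'
from h import *
plan([.548,.015,.2],170.5)
s=robot.sense();p=read_camera('wrist'); cv2.imwrite('pics/w6.png',p['color']);C=cam(p,s)
import pickle; pickle.dump(C,open('w6.pkl','wb'))
cv2.imwrite('pics/w6c.png',cv2.resize(p['color'][20:270,190:440],None,fx=2.4,fy=2.4,interpolation=cv2.INTER_CUBIC))
E
```

```text
time_s: 9.95
tcp_pos: [0.5462, 0.0151, 0.2018]
ee_rot: [[-0.987, 0.164, -0.003], [0.164, 0.987, -0.001], [0.003, -0.002, -1.0]]
contact_force: [-0.8, -0.8, -0.6]
grip_width: 0.0606
tcp [0.5462 0.0151 0.2018] yaw 170.58 tilt [-0.0034 -0.0011 -1.    ] t 9.95 w 0.0606 F [-0.8 -0.8 -0.6]
tool delta now [-0.0018  0.0002  0.0018]
spin 0.08 delta after spin [-0.0018  0.0002  0.0018] rows 0.06096309654216894
```

View pics/w6c.png

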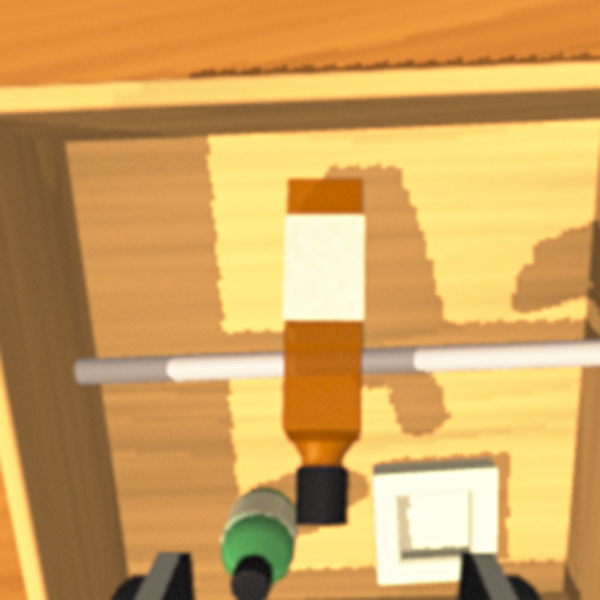

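Run:
```python
from h import *
import pickle
from scipy.optimize import least_squares
np.set_printoptions(precision=4,suppress=True)
C=pickle.load(open('w6.pkl','rb')); f=lambda u,v:(190+u/2.4,20+v/2.4)
obs=np.array([f(*q) for q in [(364,180),(288,180),(283,430),(361,430),(346,522),(297,521)]])
def pts(q):
    x,y,a,p=q; X=np.array([np.cos(a)*np.cos(p),np.sin(a)*np.cos(p),np.sin(p)]);Y=np.array([-np.sin(a),np.cos(a),0]);N=np.cross(X,Y)
    o=np.array([x,y,.008])+.016*N
    return np.array([o+.016*N+.016*Y,o+.016*N-.016*Y,o+.108*X+.016*N-.016*Y,o+.108*X+.016*N+.016*Y,o+.145*X+.011*Y,o+.145*X-.011*Y]),o,X
fun=lambda q:np.r_[(proj(C,pts(q)[0])-obs).ravel(),20*(q[3]-np.radians(28))]
s=least_squares(fun,[.46,.03,-.15,.49]);print('bottle edge',s.x[:2],np.degrees(s.x[2:]),'res',s.fun)
P,o,X=pts(s.x);print('foot',o,'s=100',o+.1*X,'cap',o+.145*X)
b=np.array([ray(C,f(*q),.024) for q in [(375,467),(496,460),(499,577),(380,584)]]);d=b[3]+b[2]-b[0]-b[1];e=b[0]+b[3]-b[1]-b[2]
print('block',b.mean(0),np.degrees(np.arctan2(d[1],d[0])),np.degrees(np.arctan2(e[1],e[0]))-90,np.linalg.norm(d)/2,np.linalg.norm(e)/2)
```

```text
bottle edge [0.4673 0.0284] [-10.1897  25.6784] res [ 0.0173 -1.5718 -0.1777 -2.0328 -0.2662  0.4656  0.6335  0.9043  0.7039
  1.3185 -0.9282  1.4563 -0.8104]
foot [0.4605 0.0296 0.0224] s=100 [0.5492 0.0137 0.0658] cap [0.5891 0.0065 0.0853]
block [0.6278 0.0602] -4.649674812187047 -185.68989367747534 0.06650691519713733 0.061563785080351444
```

```bash
python3 -c "
from h import *
plan([.551,.0134,.046],169.8)"
```

```text
tcp [0.5467 0.0141 0.2025] yaw 170.48 tilt [-0.002 -0.001 -1.   ] t 10.0 w 0.0602 F [-0.1 -0.8  0.2]
tool delta now [-0.0047  0.0002  0.1565]
spin 0.68 delta after spin [-0.0044  0.      0.1565] rows 3.7551890310059957
```

```bash
python3 -m inch '[{"grip":75,"translation":[-0.0045,0,0.025],"spin":0.7},{"grip":75,"translation":[0,0,0.035],"spin":0},{"grip":75,"translation":[0,0,0.035],"spin":0},{"grip":75,"translation":[0,0,0.035],"spin":0},{"grip":75,"translation":[0,0,0.026],"spin":0},{"grip":75,"translation":[0,0,0],"spin":0},{"grip":75,"translation":[0,0,0],"spin":0}]' 20; python3 -c "
from h import *
plan([.551,.0134,.046],169.8)"
```

```text
time_s: 10.58
tcp_pos: [0.5509, 0.013, 0.0468]
ee_rot: [[-0.984, 0.178, -0.003], [0.178, 0.984, -0.001], [0.002, -0.002, -1.0]]
contact_force: [0.2, 0.6, 0.9]
grip_width: 0.06
tcp [0.5509 0.013  0.0468] yaw 169.73 tilt [-0.0028 -0.0012 -1.    ] t 10.58 w 0.06 F [0.2 0.6 0.9]
tool delta now [-0.      0.0004  0.0008]
spin -0.07 delta after spin [-0.      0.0004  0.0008] rows 0.022518248065974553
```

Close gently.

```bash
python3 -m inch '[{"grip":130,"translation":[0,0,0],"spin":0},{"grip":165,"translation":[0,0,0],"spin":0},{"grip":165,"translation":[0,0,0],"spin":0},{"grip":165,"translation":[0,0,0],"spin":0},{"grip":165,"translation":[0,0,0],"spin":0},{"grip":165,"translation":[0,0,0],"spin":0}]' 20
python3 - <<'E'
from h import *
plan([.551,.0134,.046],169.8)
p=read_camera('side'); cv2.imwrite('pics/s7.png',cv2.resize(p['color'][110:310,180:380],None,fx=3,fy=3))
E
```

```text
time_s: 11.08
tcp_pos: [0.5534, 0.0144, 0.0495]
ee_rot: [[-0.984, 0.176, 0.004], [0.176, 0.984, 0.0], [-0.004, 0.001, -1.0]]
contact_force: [-0.6, -1.0, 7.8]
grip_width: 0.0317
tcp [0.5534 0.0144 0.0495] yaw 169.84 tilt [ 3.9e-03  4.0e-04 -1.0e+00] t 11.08 w 0.0317 F [-0.6 -1.   7.8]
tool delta now [ 0.0022 -0.0014  0.0035]
spin 0.04 delta after spin [ 0.0022 -0.0014  0.0035] rows 0.10511914855065668
```

View pics/s7.png

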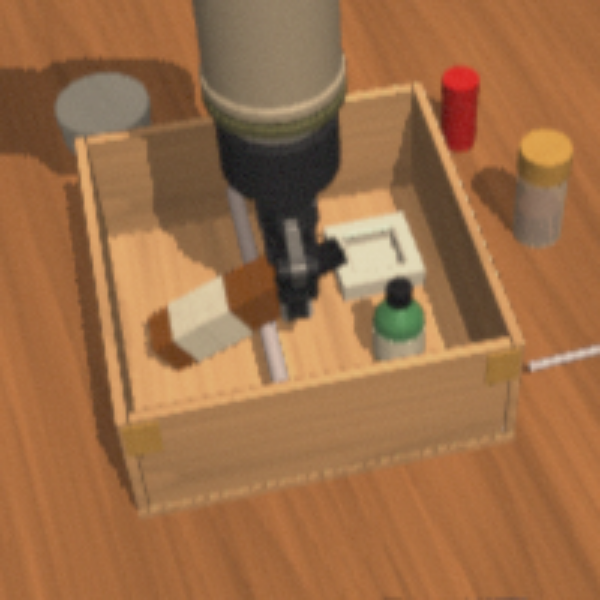

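```bash
python3 -m inch '[{"grip":165,"translation":[0.0047,0,-0.0055],"spin":0},{"grip":165,"translation":[0.0047,0,-0.0055],"spin":0},{"grip":165,"translation":[0.006,0,-0.0052],"spin":0},{"grip":165,"translation":[0.006,0,-0.0052],"spin":0},{"grip":165,"translation":[0,0,0],"spin":0},{"grip":165,"translation":[0,0,0],"spin":0}]' 20
python3 - <<'E'
from h import *
plan([.551,.0134,.046],169.8)
p=read_camera('side'); cv2.imwrite('pics/s8.png',cv2.resize(p['color'][110:310,180:380],None,fx=3,fy=3))
E
```

```text
time_s: 11.63
tcp_pos: [0.5315, 0.0187, 0.07]
ee_rot: [[-0.984, 0.176, 0.003], [0.176, 0.984, 0.001], [-0.003, 0.001, -1.0]]
contact_force: [4.1, 0.5, -1.7]
grip_width: 0.0316
tcp [0.5315 0.0187 0.07  ] yaw 169.88 tilt [ 3.1e-03  6.0e-04 -1.0e+00] t 11.63 w 0.0316 F [ 4.1  0.5 -1.7]
tool delta now [-0.02   -0.0019  0.024 ]
spin 0.08 delta after spin [-0.0201 -0.0018  0.024 ] rows 0.751022768471437
```

View pics/s8.png

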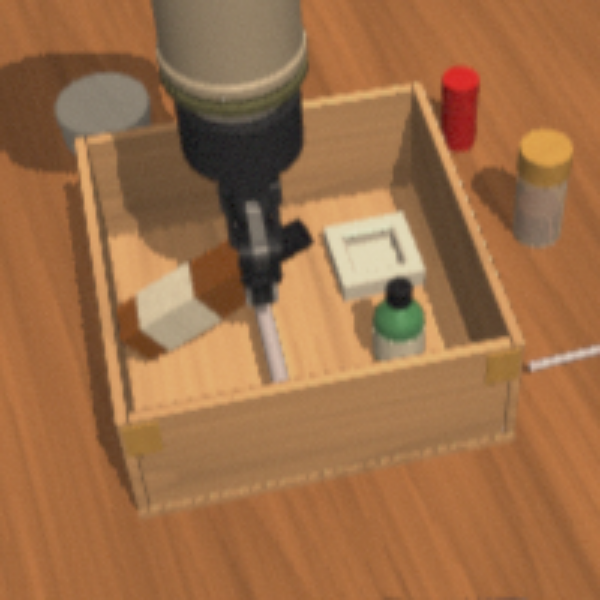

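```bash
python3 -m inch '[{"grip":165,"translation":[0.006,0,-0.002],"spin":0},{"grip":165,"translation":[0.006,0,-0.002],"spin":0},{"grip":165,"translation":[0.006,0,-0.002],"spin":0},{"grip":165,"translation":[0.006,0,-0.002],"spin":0},{"grip":165,"translation":[0,0,0],"spin":0},{"grip":165,"translation":[0,0,0],"spin":0}]' 20
python3 - <<'E'
from h import *
plan([.551,.0134,.046],169.8)
p=read_camera('side'); cv2.imwrite('pics/s9.png',cv2.resize(p['color'][110:310,180:380],None,fx=3,fy=3))
E
```

```text
time_s: 12.18
tcp_pos: [0.5183, 0.0209, 0.0832]
ee_rot: [[-0.984, 0.177, 0.024], [0.177, 0.984, -0.001], [-0.024, 0.004, -1.0]]
contact_force: [28.5, -7.6, 14.5]
grip_width: 0.0316
tcp [0.5183 0.0209 0.0832] yaw 169.79 tilt [ 2.420e-02 -7.000e-04 -9.997e-01] t 12.18 w 0.0316 F [28.5 -7.6 14.5]
tool delta now [-0.0326 -0.0017  0.038 ]
spin -0.01 delta after spin [-0.0335 -0.0016  0.0372] rows 1.200936397736411
```

View pics/s9.png

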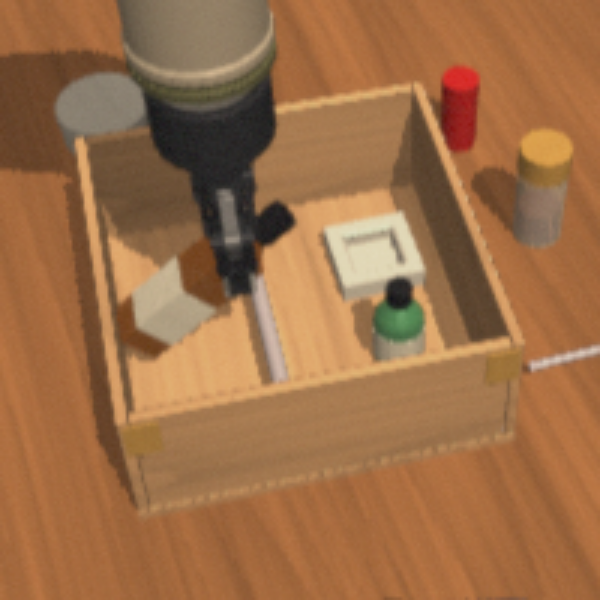

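```bash
python3 -m inch '[{"grip":165,"translation":[0,0,-0.005],"spin":0},{"grip":165,"translation":[0,0,-0.005],"spin":0},{"grip":165,"translation":[0,0,-0.003],"spin":0},{"grip":165,"translation":[0,0,0],"spin":0},{"grip":165,"translation":[0,0,0],"spin":0}]' 20
python3 - <<'E'
from h import *
plan([.551,.0134,.046],169.8)
p=read_camera('side'); cv2.imwrite('pics/s10.png',cv2.resize(p['color'][110:310,180:380],None,fx=3,fy=3))
E
```

```text
time_s: 12.65
tcp_pos: [0.5098, 0.0219, 0.0912]
ee_rot: [[-0.984, 0.177, 0.006], [0.177, 0.984, -0.001], [-0.006, 0.0, -1.0]]
contact_force: [9.3, -1.8, 0.8]
grip_width: 0.0316
tcp [0.5098 0.0219 0.0912] yaw 169.83 tilt [ 5.6e-03 -6.0e-04 -1.0e+00] t 12.65 w 0.0316 F [ 9.3 -1.8  0.8]
tool delta now [-0.0418 -0.0011  0.0454]
spin 0.03 delta after spin [-0.0421 -0.001   0.0452] rows 1.4809794292295055
```

View pics/s10.png

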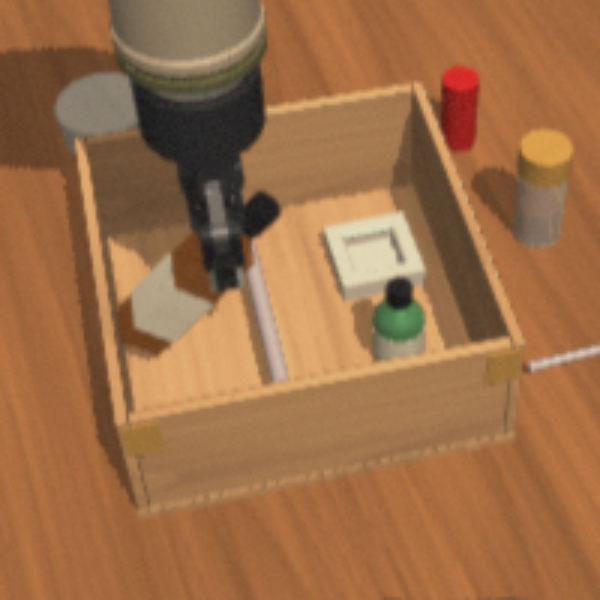

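```bash
python3 -m inch '[{"grip":165,"translation":[0.003,0,-0.005],"spin":0},{"grip":165,"translation":[0.004,0,-0.004],"spin":0},{"grip":165,"translation":[0.004,0,-0.004],"spin":0},{"grip":165,"translation":[0.004,0,-0.004],"spin":0},{"grip":165,"translation":[0,0,0],"spin":0},{"grip":165,"translation":[0,0,0],"spin":0}]' 20
python3 - <<'E'
from h import *
plan([.551,.0134,.046],169.8)
p=read_camera('side'); cv2.imwrite('pics/s11.png',cv2.resize(p['color'][110:310,180:380],None,fx=3,fy=3))
E
```

```text
time_s: 13.2
tcp_pos: [0.4915, 0.0256, 0.1065]
ee_rot: [[-0.984, 0.176, -0.001], [0.176, 0.984, 0.0], [0.001, 0.0, -1.0]]
contact_force: [2.1, 0.4, -1.6]
grip_width: 0.0322
tcp [0.4915 0.0256 0.1065] yaw 169.88 tilt [-1.2e-03  4.0e-04 -1.0e+00] t 13.2 w 0.0322 F [ 2.1  0.4 -1.6]
tool delta now [-0.0608 -0.0016  0.0604]
spin 0.08 delta after spin [-0.0607 -0.0015  0.0605] rows 2.0548784402249676
```

View pics/s11.png

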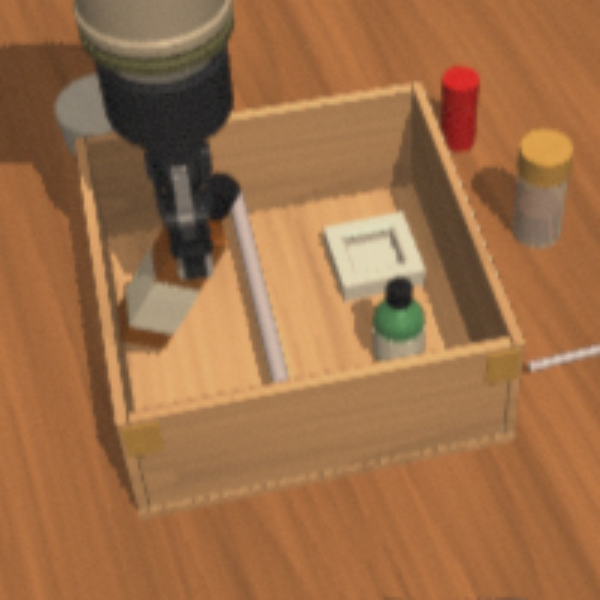

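```bash
python3 -m inch '[{"grip":165,"translation":[0.005,0,-0.003],"spin":0},{"grip":165,"translation":[0.006,0,-0.003],"spin":0},{"grip":165,"translation":[0.006,0,-0.002],"spin":0},{"grip":165,"translation":[0.006,0,-0.002],"spin":0},{"grip":165,"translation":[0,0,0],"spin":0},{"grip":165,"translation":[0,0,0],"spin":0}]' 20
python3 - <<'E'
from h import *
plan([.551,.0134,.046],169.8)
p=read_camera('side'); cv2.imwrite('pics/s12.png',cv2.resize(p['color'][110:310,180:380],None,fx=3,fy=3))
E
```

```text
time_s: 13.75
tcp_pos: [0.4688, 0.0297, 0.1167]
ee_rot: [[-0.984, 0.176, -0.001], [0.176, 0.984, 0.001], [0.001, 0.0, -1.0]]
contact_force: [0.5, -0.0, -1.8]
grip_width: 0.0318
tcp [0.4688 0.0297 0.1167] yaw 169.89 tilt [-9.e-04  6.e-04 -1.e+00] t 13.75 w 0.0318 F [ 0.5 -0.  -1.8]
tool delta now [-0.0839 -0.0016  0.0706]
spin 0.09 delta after spin [-0.0838 -0.0015  0.0707] rows 2.629979501374782
```

View pics/s12.png

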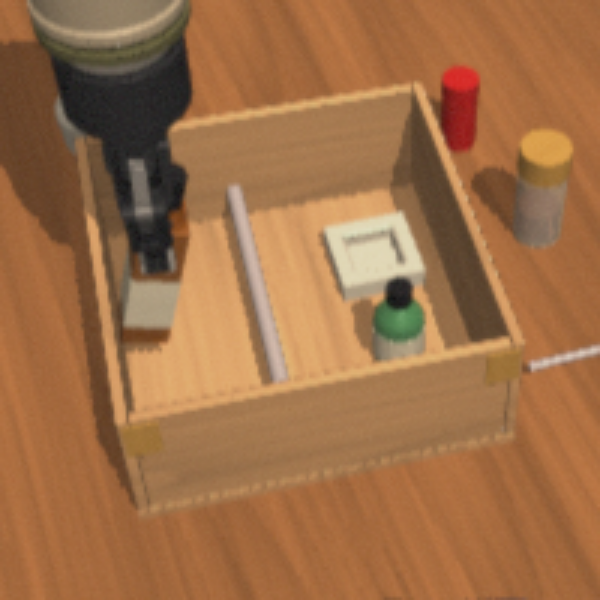

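```bash
python3 -m inch '[{"grip":165,"translation":[0.005,0,-0.001],"spin":0},{"grip":165,"translation":[0.005,0,-0.001],"spin":0},{"grip":165,"translation":[0.005,0,0],"spin":0},{"grip":165,"translation":[0,0,0],"spin":0},{"grip":165,"translation":[0,0,0],"spin":0}]' 20
python3 - <<'E'
from h import *
plan([.551,.0134,.046],169.8)
p=read_camera('side'); cv2.imwrite('pics/s13.png',cv2.resize(p['color'][110:310,180:380],None,fx=3,fy=3))
E
```

```text
time_s: 14.22
tcp_pos: [0.4541, 0.0322, 0.1185]
ee_rot: [[-0.984, 0.176, -0.001], [0.176, 0.984, 0.0], [0.001, 0.0, -1.0]]
contact_force: [1.5, 0.2, -3.0]
grip_width: 0.0315
tcp [0.4541 0.0322 0.1185] yaw 169.88 tilt [-1.e-03  3.e-04 -1.e+00] t 14.22 w 0.0315 F [ 1.5  0.2 -3. ]
tool delta now [-0.0987 -0.0014  0.0724]
spin 0.08 delta after spin [-0.0987 -0.0013  0.0725] rows 2.9370467627845467
```

View pics/s13.png

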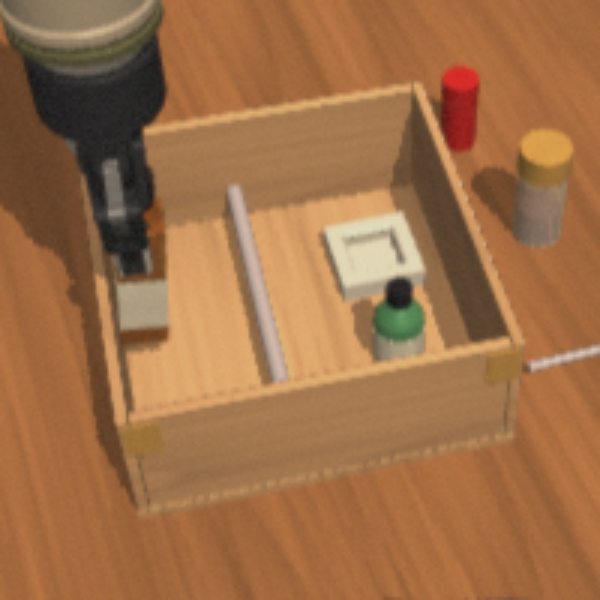

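```bash
python3 -m inch '[{"grip":165,"translation":[-0.005,0,0],"spin":0},{"grip":165,"translation":[-0.005,0,0.004],"spin":0},{"grip":165,"translation":[0,0,0.004],"spin":0},{"grip":165,"translation":[0,0,0.004],"spin":0},{"grip":165,"translation":[0,0,0.004],"spin":0},{"grip":165,"translation":[0,0,0],"spin":0},{"grip":165,"translation":[0,0,0],"spin":0}]' 20
python3 - <<'E'
from h import *
plan([.551,.0134,.046],169.8)
p=read_camera('side'); cv2.imwrite('pics/s14.png',cv2.resize(p['color'][110:310,180:380],None,fx=3,fy=3))
E
```

```text
time_s: 14.85
tcp_pos: [0.4642, 0.0302, 0.1022]
ee_rot: [[-0.984, 0.176, -0.001], [0.176, 0.984, -0.0], [0.001, -0.001, -1.0]]
contact_force: [-1.1, -0.9, -1.9]
grip_width: 0.0317
tcp [0.4642 0.0302 0.1022] yaw 169.86 tilt [-1.3e-03 -3.0e-04 -1.0e+00] t 14.85 w 0.0317 F [-1.1 -0.9 -1.9]
tool delta now [-0.0885 -0.0012  0.056 ]
spin 0.06 delta after spin [-0.0884 -0.0011  0.0562] rows 2.5117550296129196
```

View pics/s14.png

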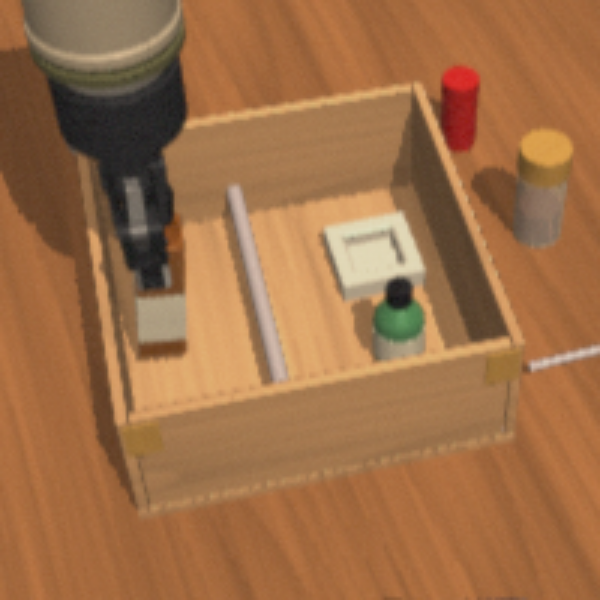

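```bash
python3 -m inch '[{"grip":165,"translation":[0,0,0.004],"spin":0},{"grip":165,"translation":[0,0,0.003],"spin":0},{"grip":165,"translation":[0,0,0.002],"spin":0},{"grip":165,"translation":[0,0,0],"spin":0},{"grip":165,"translation":[0,0,0],"spin":0}]' 20
```

```text
time_s: 15.32
tcp_pos: [0.4645, 0.0302, 0.0935]
ee_rot: [[-0.984, 0.176, -0.0], [0.176, 0.984, -0.0], [0.0, -0.0, -1.0]]
contact_force: [-0.4, -0.8, -2.8]
grip_width: 0.0316
```

```bash
python3 -m inch '[{"grip":165,"translation":[0,0,0.002],"spin":0},{"grip":165,"translation":[0,0,0.002],"spin":0},{"grip":165,"translation":[0,0,0.001],"spin":0},{"grip":165,"translation":[0,0,0],"spin":0},{"grip":165,"translation":[0,0,0],"spin":0}]' 20
```

```text
time_s: 15.73
tcp_pos: [0.4646, 0.0302, 0.0886]
ee_rot: [[-0.984, 0.176, -0.0], [0.176, 0.984, -0.0], [0.0, -0.0, -1.0]]
contact_force: [1.0, -0.8, -3.0]
grip_width: 0.0316
```

```bash
python3 -m inch '[{"grip":165,"translation":[0,0,0.002],"spin":0},{"grip":165,"translation":[0,0,0.002],"spin":0},{"grip":165,"translation":[0,0,0],"spin":0},{"grip":165,"translation":[0,0,0],"spin":0}]' 20
python3 - <<'E'
from h import *
p=read_camera('side'); cv2.imwrite('pics/s15.png',cv2.resize(p['color'][110:310,180:380],None,fx=3,fy=3))
p=read_camera('wrist'); cv2.imwrite('pics/w15.png',p['color'])
E
```

```text
time_s: 16.07
tcp_pos: [0.4656, 0.0303, 0.0859]
ee_rot: [[-0.984, 0.176, 0.002], [0.176, 0.984, 0.001], [-0.002, 0.001, -1.0]]
contact_force: [-3.4, 0.2, 9.0]
grip_width: 0.0319
```

View pics/s15.png

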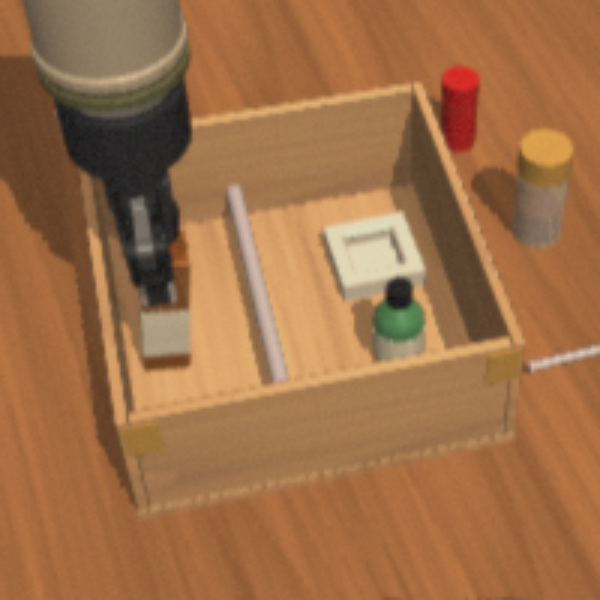

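View pics/w15.png

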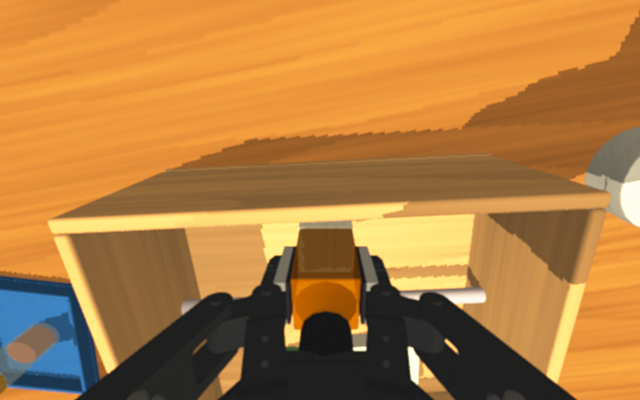

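```bash
python3 -m inch '[{"grip":150,"translation":[0,0,0],"spin":0},{"grip":130,"translation":[0,0,0],"spin":0},{"grip":130,"translation":[0,0,0],"spin":0},{"grip":130,"translation":[0,0,0],"spin":0},{"grip":130,"translation":[0,0,0],"spin":0}]' 20
python3 - <<'E'
from h import *
p=read_camera('side'); cv2.imwrite('pics/s16.png',cv2.resize(p['color'][110:310,180:380],None,fx=3,fy=3))
p=read_camera('wrist'); cv2.imwrite('pics/w16.png',p['color'])
E
```

```text
time_s: 16.58
tcp_pos: [0.4646, 0.0302, 0.0846]
ee_rot: [[-0.984, 0.176, -0.0], [0.176, 0.984, -0.0], [0.0, -0.0, -1.0]]
contact_force: [0.1, 1.1, 0.1]
grip_width: 0.0417
```

View pics/s16.png

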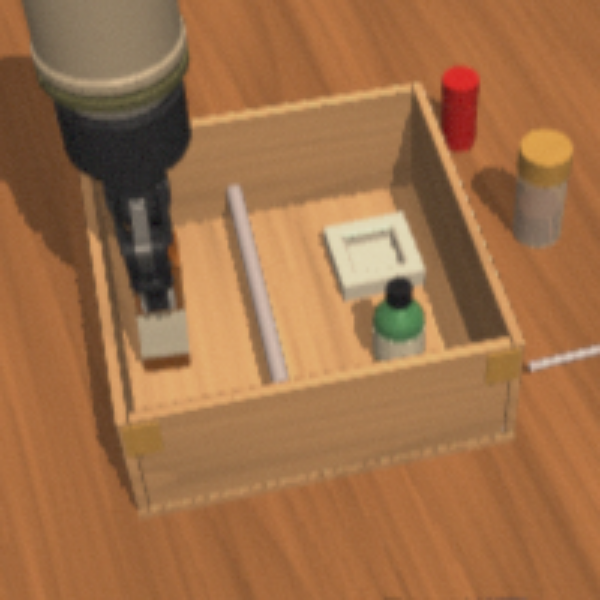

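View pics/w16.png

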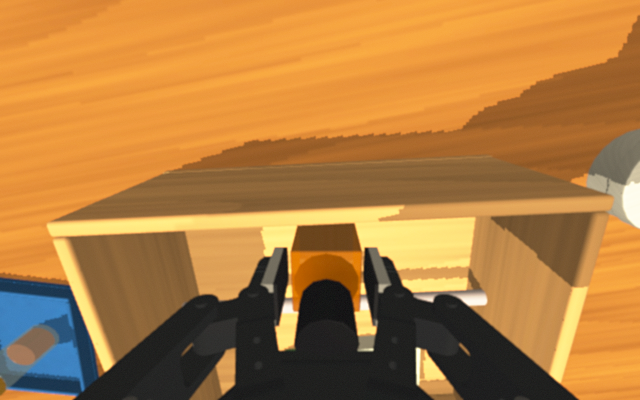

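Run:
```python
from h import *
s=robot.sense();p=read_camera('wrist');C=cam(p,s);cv2.imwrite('pics/w17.png',cv2.resize(p['color'][190:390,220:440],None,fx=3.5,fy=3,interpolation=cv2.INTER_CUBIC))
R=np.array(s['ee_rot']);t=np.array(s['tcp_pos'])
for x in (-.02,-.016,-.012,-.008,-.004,0,.004): # axis offset in tool x; project -x edge at shoulder, foot corners
    P=[]
    for h in (.116,.062,.036,.008):
        c=t+R[:,0]*x;c[2]=h
        for sg in (1,-1): P.append(c+R[:,0]*.016+sg*R[:,1]*.016)
    print(x,np.round(proj(C,P)).astype(int).tolist())
```

```text
-0.02 [[360, 303], [290, 303], [350, 247], [300, 247], [347, 230], [303, 230], [345, 216], [306, 216]]
-0.016 [[360, 295], [290, 295], [350, 242], [300, 242], [347, 225], [303, 225], [345, 211], [306, 212]]
-0.012 [[360, 288], [290, 288], [350, 236], [300, 236], [347, 220], [303, 220], [345, 207], [305, 207]]
-0.008 [[361, 280], [289, 280], [351, 230], [300, 230], [347, 215], [303, 215], [345, 202], [305, 202]]
-0.004 [[361, 273], [289, 273], [351, 224], [299, 224], [348, 210], [303, 210], [345, 198], [305, 198]]
0 [[361, 265], [289, 265], [351, 218], [299, 218], [348, 204], [302, 204], [345, 193], [305, 193]]
0.004 [[362, 257], [288, 257], [351, 212], [299, 212], [348, 199], [302, 199], [345, 188], [305, 188]]
```

View pics/w17.png

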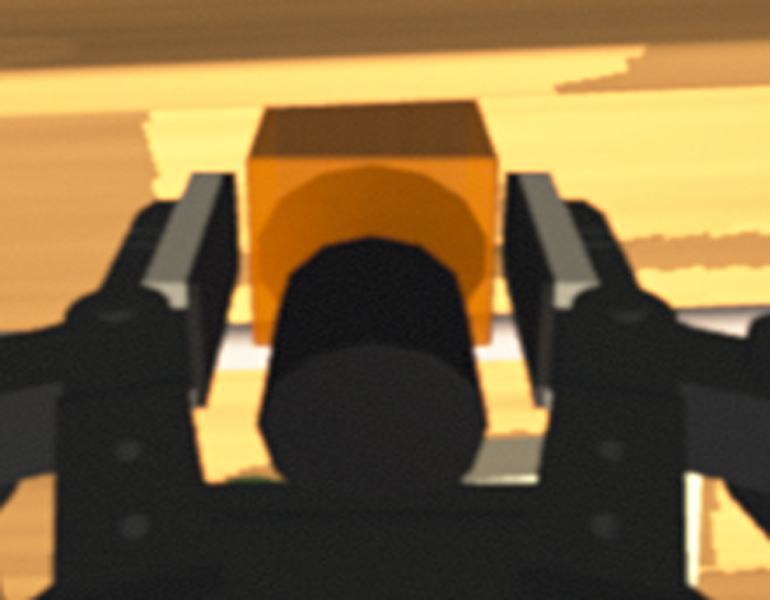

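Run:
```python
from h import *
s=robot.sense();p={'mtx':read_camera('wrist')['mtx']};p=read_camera('wrist');C=cam(p,s);R=np.array(s['ee_rot']);t=np.array(s['tcp_pos'])
for px,z in [((326.5,242.3),.116),((326.5,305),.116),((326.6,330),.153),((326.5,305),.153),((326.5,346),.153)]:
    q=np.r_[ray(C,px,z),z]; print(px,z,np.round(R.T@(q-t),4)[:2])
```

```text
(326.5, 242.3) 0.116 [0.027  0.0006]
(326.5, 305) 0.116 [-0.0054  0.0007]
(326.6, 330) 0.153 [0.0147 0.0005]
(326.5, 305) 0.153 [0.0243 0.0005]
(326.5, 346) 0.153 [0.0082 0.0005]
```

```bash
python3 -m inch '[{"grip":130,"translation":[0.0055,0.0005,-0.003],"spin":0},{"grip":130,"translation":[0.006,0,0],"spin":0},{"grip":130,"translation":[0,0,0],"spin":0},{"grip":130,"translation":[0,0,0],"spin":0},{"grip":165,"translation":[0,0,0],"spin":0},{"grip":165,"translation":[0,0,0],"spin":0},{"grip":165,"translation":[0,0,0],"spin":0},{"grip":165,"translation":[0,0,0],"spin":0},{"grip":165,"translation":[0,0,0],"spin":0}]' 60
python3 - <<'E'
from h import *
plan([.6285,.060,.13],175)
p=read_camera('side'); cv2.imwrite('pics/s18.png',cv2.resize(p['color'][110:310,180:380],None,fx=3,fy=3))
p=read_camera('wrist'); cv2.imwrite('pics/w18.png',cv2.resize(p['color'][190:390,220:440],None,fx=3.5,fy=3,interpolation=cv2.INTER_CUBIC))
E
```

```text
time_s: 17.58
tcp_pos: [0.4537, 0.0328, 0.088]
ee_rot: [[-0.984, 0.176, 0.0], [0.176, 0.984, 0.0], [-0.0, 0.0, -1.0]]
contact_force: [-1.0, 0.3, 5.1]
grip_width: 0.0311
tcp [0.4537 0.0328 0.088 ] yaw 169.86 tilt [ 3.e-04  2.e-04 -1.e+00] t 17.58 w 0.0311 F [-1.   0.3  5.1]
tool delta now [-0.1673  0.0576 -0.042 ]
spin -5.14 delta after spin [-0.1718  0.0423 -0.042 ] rows 4.360341039748594
```

View pics/s18.png

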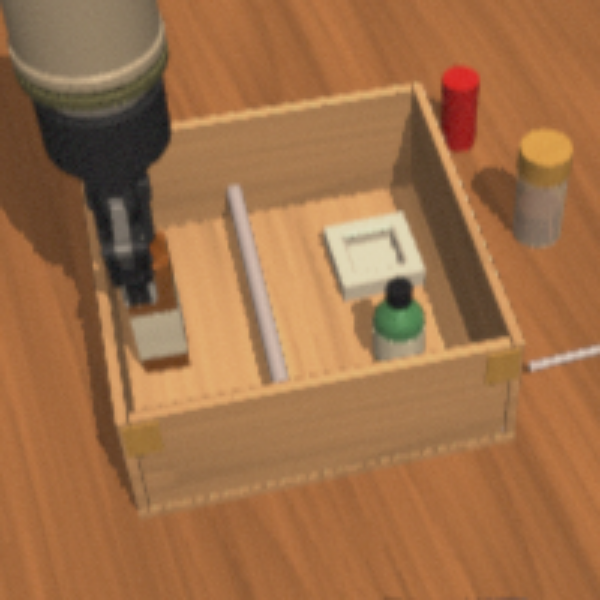

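View pics/w18.png

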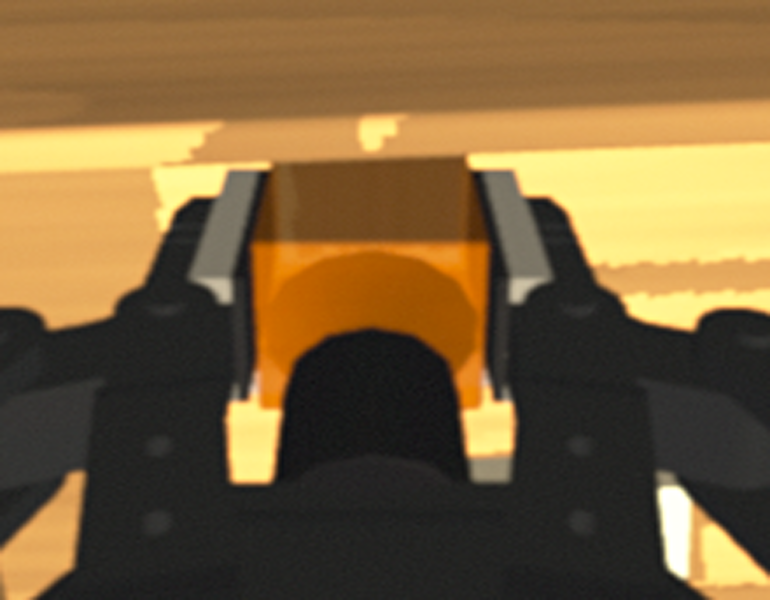

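Run:
```python
from h import *
p=read_camera('side'); cv2.imwrite('pics/s19.png',cv2.resize(p['color'][170:220,275:335],None,fx=12,fy=12,interpolation=cv2.INTER_CUBIC))
p=read_camera('top'); cv2.imwrite('pics/t19.png',cv2.resize(p['color'][183:228,255:315],None,fx=12,fy=12,interpolation=cv2.INTER_CUBIC))
```

```text
(no output)
```

View pics/s19.png

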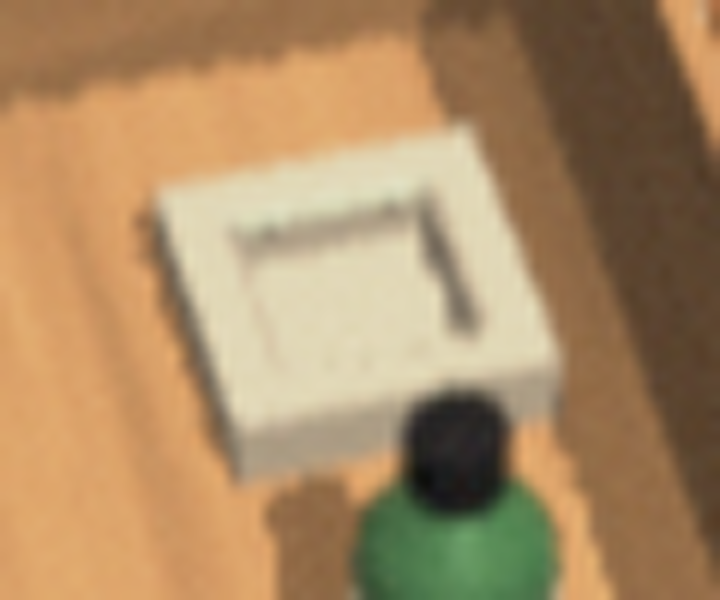

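View pics/t19.png

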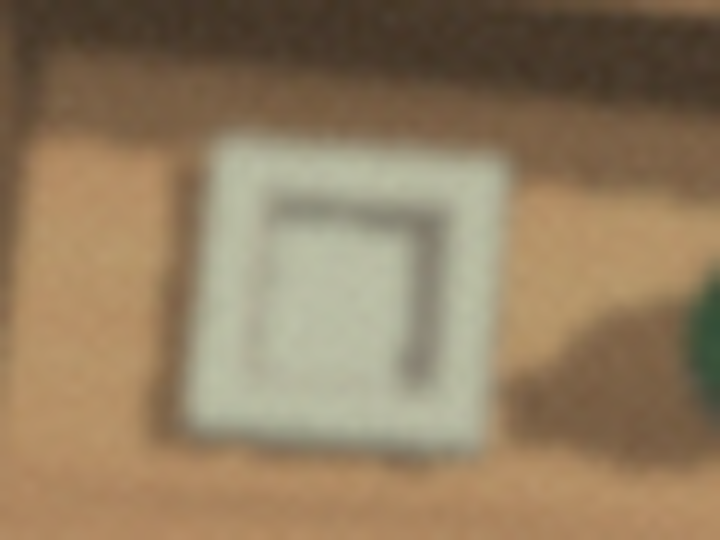

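Run:
```python
from h import *
from scipy.optimize import least_squares
np.set_printoptions(precision=4,suppress=True)
k=lambda u,o:(u+.5)/12-.5+o
T=cam(read_camera('top'));S=cam(read_camera('side'))
ot=np.array([(k(u,255),k(v,183)) for u,v in [(212,132),(510,155),(487,448),(187,430)]])
os_=np.array([(k(u,275),k(v,170)) for u,v in [(160,190),(470,128),(560,357),(240,430)]])
def sq(q):
    x,y,a=q;X=np.array([np.cos(a),np.sin(a),0]);Y=np.array([-np.sin(a),np.cos(a),0]);o=np.array([x,y,.024])
    return lambda i,j:o+.031*(i*X+j*Y)
def ft(q):
    f=sq(q);return (proj(T,[f(1,1),f(1,-1),f(-1,-1),f(-1,1)])-ot).ravel()
def fs(q):
    f=sq(q);return (proj(S,[f(-1,1),f(1,1),f(1,-1),f(-1,-1)])-os_).ravel()
for n,F in [('top',ft),('side',fs),('both',lambda q:np.r_[ft(q),fs(q)])]:
    r=least_squares(F,[.628,.06,-.08]);print(n,r.x[:2],np.degrees(r.x[2]),np.abs(r.fun).max())
plan([.6285,.06,.133],175)
```

```text
top [0.6302 0.0596] -4.8417798222486566 0.4758116214389645
side [0.6288 0.0578] -5.4828193775778065 0.4095140974856122
both [0.6295 0.0589] -5.162517690037797 0.659293404233324
tcp [0.4537 0.0328 0.0879] yaw 169.86 tilt [ 0.0003  0.0001 -1.    ] t 17.88 w 0.0309 F [-0.7  0.   5.1]
tool delta now [-0.1673  0.0576 -0.045 ]
spin -5.14 delta after spin [-0.1718  0.0423 -0.0451] rows 4.378061852993843
```

```bash
python3 -m inch '[{"grip":165,"translation":[0,0,-0.008],"spin":0},{"grip":165,"translation":[0,0,-0.015],"spin":0},{"grip":165,"translation":[0,0,-0.015],"spin":0},{"grip":165,"translation":[0,0,-0.01],"spin":0},{"grip":165,"translation":[0,0,0],"spin":-2.6},{"grip":165,"translation":[0,0,0],"spin":-2.5},{"grip":165,"translation":[0,0,0],"spin":0},{"grip":165,"translation":[0,0,0],"spin":0}]' 60
python3 - <<'E'
from h import *
s=robot.sense();p=read_camera('wrist');C=cam(p,s);R=np.array(s['ee_rot']);t=np.array(s['tcp_pos'])
for px in [(326.5,270.5),(326.5,325)]:
    z=.116+t[2]-.088;q=np.r_[ray(C,px,z),z]; print(np.round(R.T@(q-t),4)[:2])
plan([.6292,.0592,.136],175)
cv2.imwrite('pics/w20.png',cv2.resize(p['color'][190:390,220:440],None,fx=3.5,fy=3,interpolation=cv2.INTER_CUBIC))
p=read_camera('side'); cv2.imwrite('pics/s20.png',cv2.resize(p['color'][110:310,180:380],None,fx=3,fy=3))
E
```

```text
time_s: 18.55
tcp_pos: [0.4532, 0.0327, 0.1356]
ee_rot: [[-0.996, 0.089, -0.001], [0.089, 0.996, -0.0], [0.001, -0.0, -1.0]]
contact_force: [1.3, -0.5, -2.4]
grip_width: 0.031
[0.0109 0.0007]
[-0.02    0.0007]
tcp [0.4532 0.0327 0.1355] yaw 174.87 tilt [-6.e-04 -2.e-04 -1.e+00] t 18.6 w 0.0311 F [-0.7  0.3 -3.1]
tool delta now [-0.1729  0.0421 -0.0006]
spin -0.13 delta after spin [-0.173   0.0417 -0.0005] rows 4.267652861592264
```

View pics/s20.png

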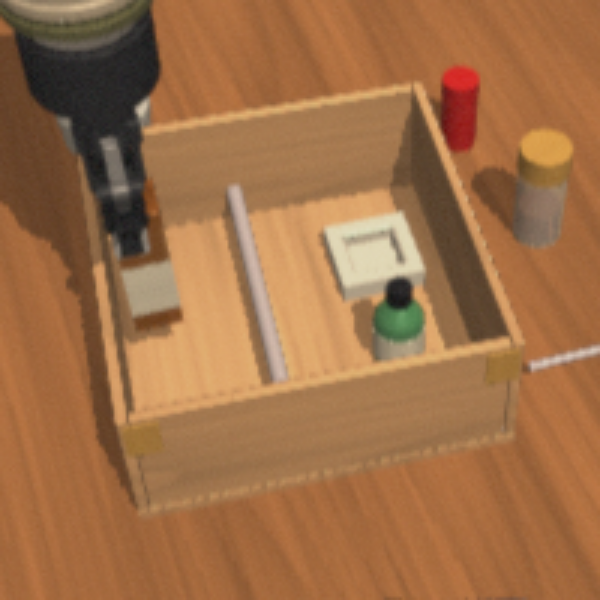

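View pics/w20.png

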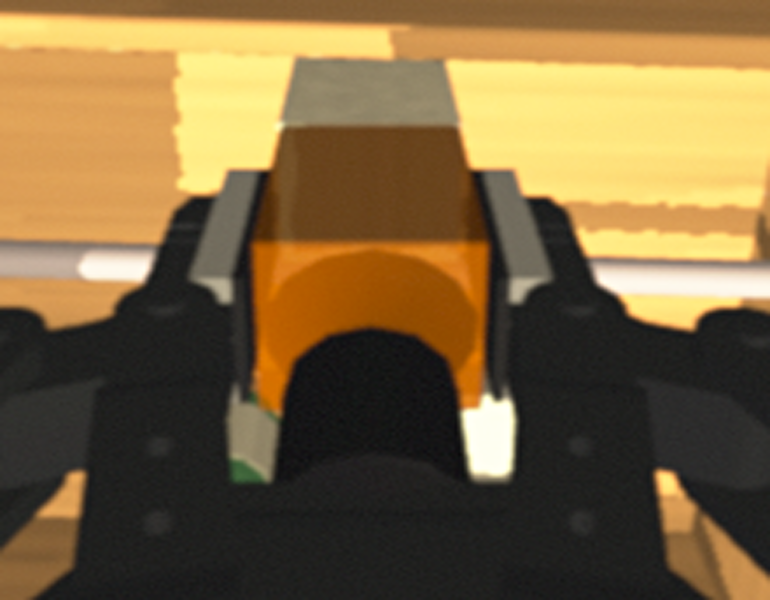

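```bash
cat > ov.py <<'E'
from h import *
import sys
off=float(sys.argv[1]);tilts=[float(a) for a in sys.argv[2].split(',')];name=sys.argv[3];sh=float(sys.argv[4]) # sh: z of s=102 above tcp
s=robot.sense();R=np.array(s['ee_rot']);t=np.array(s['tcp_pos']);p=read_camera('side');C=cam(p)
im=p['color'];c=proj(C,t-[0,0,.06])[0].astype(int);x0=c[0]-40;y0=c[1]-50;K=7
im=cv2.resize(im[y0:y0+85,x0:x0+100],None,fx=K,fy=K,interpolation=cv2.INTER_CUBIC)
cols=[(0,255,0),(255,0,255),(255,255,0)]
for tl,col in zip(tilts,cols):
    X=R[:,0];Z=np.array([0,0,1.]);A=Z*np.cos(tl)+X*np.sin(tl);N=X*np.cos(tl)-Z*np.sin(tl);Y=R[:,1]
    g=t+off*X+[0,0,sh];f=g-A*.102
    L=[[f+sa*.016*N+sb*.016*Y+h*A for sa,sb in ((1,1),(1,-1),(-1,-1),(-1,1),(1,1))] for h in (0,.108)]
    L+=[[L[0][i],L[1][i]] for i in range(4)]
    for l in L: cv2.polylines(im,[np.round((proj(C,np.array(l))-[x0,y0]+.5)*K).astype(int)],False,col,1)
cv2.imwrite(name,im)
E
python3 ov.py -0.0045 0,0.08 pics/o1.png 0.022
```

```text
(no output)
```

View pics/o1.png

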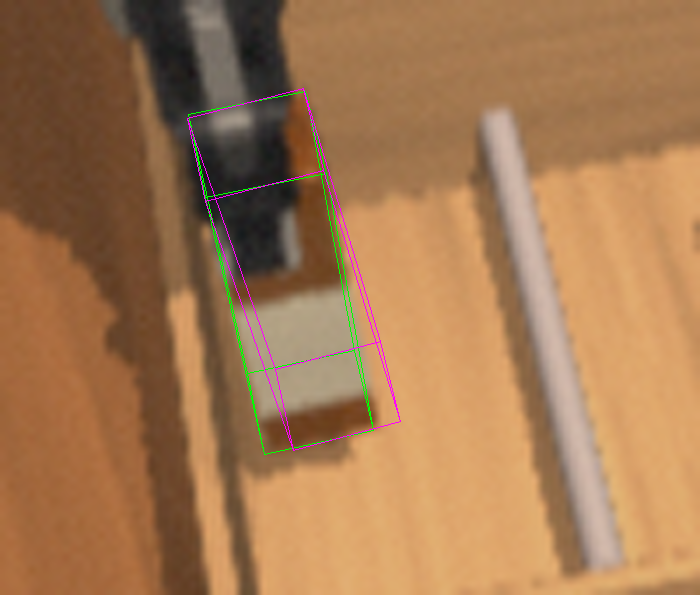

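```bash
python3 -m inch '[{"grip":165,"translation":[-0.0168,0.0042,0],"spin":-0.1},{"grip":165,"translation":[-0.0168,0.0042,0],"spin":0},{"grip":165,"translation":[-0.0168,0.0042,0],"spin":0},{"grip":165,"translation":[-0.0168,0.0042,0],"spin":0},{"grip":165,"translation":[-0.0168,0.0042,0],"spin":0},{"grip":165,"translation":[-0.0168,0.0042,0],"spin":0},{"grip":165,"translation":[-0.0168,0.0042,0],"spin":0},{"grip":165,"translation":[-0.0168,0.0042,0],"spin":0},{"grip":165,"translation":[-0.0168,0.0042,0],"spin":0},{"grip":165,"translation":[-0.0173,0.0042,0],"spin":0},{"grip":165,"translation":[0,0,0],"spin":0},{"grip":165,"translation":[0,0,0],"spin":0}]' 60; python3 -c "
from h import *
plan([.6292,.0592,.136],175)"
python3 ov.py -0.0045 0 pics/o2.png 0.022
```

```text
time_s: 19.7
tcp_pos: [0.6251, 0.0601, 0.1347]
ee_rot: [[-0.996, 0.086, -0.001], [0.086, 0.996, -0.001], [0.001, -0.001, -1.0]]
contact_force: [-0.8, -0.2, -3.5]
grip_width: 0.0314
tcp [0.6251 0.0601 0.1347] yaw 175.04 tilt [-1.3e-03 -8.0e-04 -1.0e+00] t 19.7 w 0.0314 F [-0.8 -0.2 -3.5]
tool delta now [-0.0042 -0.0006 -0.0013]
spin 0.04 delta after spin [-0.0042 -0.0006 -0.0013] rows 0.1057239131598641
```

View pics/o2.png

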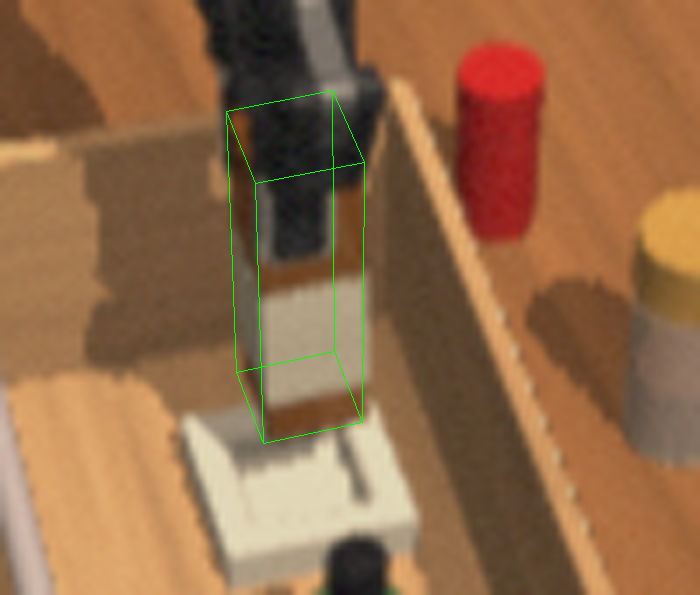

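```bash
python3 -m inch '[{"grip":165,"translation":[0,0,0.01],"spin":0},{"grip":165,"translation":[0,0,0.01],"spin":0},{"grip":165,"translation":[0,0,0.006],"spin":0},{"grip":165,"translation":[0,0,0],"spin":0},{"grip":165,"translation":[0,0,0],"spin":0}]' 60; python3 -c "
from h import *
plan([.6292,.0592,.092],175)"
python3 ov.py -0.0045 0 pics/o3.png 0.022
```

```text
time_s: 20.17
tcp_pos: [0.6242, 0.06, 0.1088]
ee_rot: [[-0.996, 0.086, -0.002], [0.086, 0.996, -0.0], [0.002, -0.0, -1.0]]
contact_force: [1.1, -0.2, -1.5]
grip_width: 0.0309
tcp [0.6242 0.06   0.1088] yaw 175.06 tilt [-1.8e-03 -2.0e-04 -1.0e+00] t 20.17 w 0.0309 F [ 1.1 -0.2 -1.5]
tool delta now [-0.0051 -0.0004  0.0168]
spin 0.06 delta after spin [-0.0051 -0.0004  0.0168] rows 0.42174500298193845
```

View pics/o3.png

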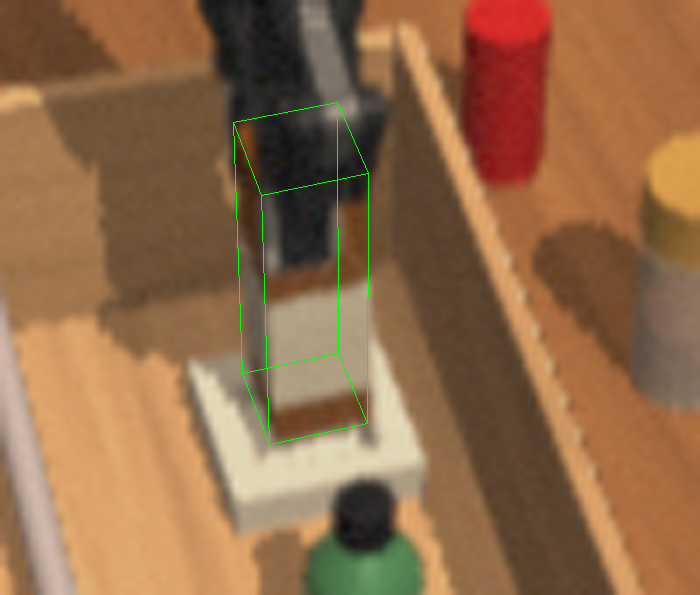

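```bash
python3 -m inch '[{"grip":165,"translation":[0.0005,0,0.003],"spin":0},{"grip":165,"translation":[0,0,0.003],"spin":0},{"grip":165,"translation":[0,0,0.002],"spin":0},{"grip":165,"translation":[0,0,0],"spin":0},{"grip":165,"translation":[0,0,0],"spin":0}]' 60; python3 ov.py -0.0055 0 pics/o4.png 0.022
```

```text
time_s: 20.63
tcp_pos: [0.625, 0.0601, 0.1031]
ee_rot: [[-0.996, 0.086, 0.002], [0.086, 0.996, 0.001], [-0.001, 0.001, -1.0]]
contact_force: [-3.1, -0.4, 6.6]
grip_width: 0.0315
```

View pics/o4.png

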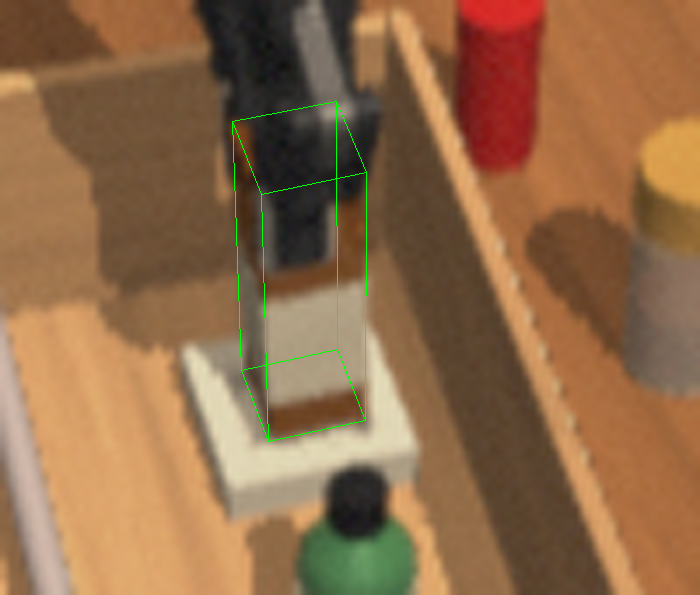

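```bash
python3 -m inch '[{"grip":165,"translation":[0,0,-0.003],"spin":0},{"grip":165,"translation":[0.002,0,0],"spin":0},{"grip":165,"translation":[0,0,0],"spin":0},{"grip":165,"translation":[0,0,0.003],"spin":0},{"grip":165,"translation":[0,0,0.001],"spin":0},{"grip":165,"translation":[0,0,0],"spin":0},{"grip":165,"translation":[0,0,0],"spin":0}]' 60; python3 -c "
from h import *
s=robot.sense();print(s['ft_torque'])"
```

```text
time_s: 21.27
tcp_pos: [0.6222, 0.0603, 0.1002]
ee_rot: [[-0.996, 0.086, -0.001], [0.086, 0.996, -0.0], [0.001, -0.0, -1.0]]
contact_force: [0.4, 0.0, -2.4]
grip_width: 0.0313
[ 0.04461627 -0.01482166 -0.03634405]
```

```bash
python3 -m inch '[{"grip":165,"translation":[0,0,0.003],"spin":0},{"grip":165,"translation":[0,0,0.002],"spin":0},{"grip":165,"translation":[0,0,0.001],"spin":0},{"grip":165,"translation":[0,0,0],"spin":0},{"grip":165,"translation":[0,0,0],"spin":0}]' 60; python3 ov.py -0.0055 0 pics/o5.png 0.022
```

```text
time_s: 21.68
tcp_pos: [0.6224, 0.0602, 0.0945]
ee_rot: [[-0.996, 0.086, -0.0], [0.086, 0.996, -0.0], [0.0, -0.0, -1.0]]
contact_force: [0.3, 0.5, -2.0]
grip_width: 0.0311
```

View pics/o5.png

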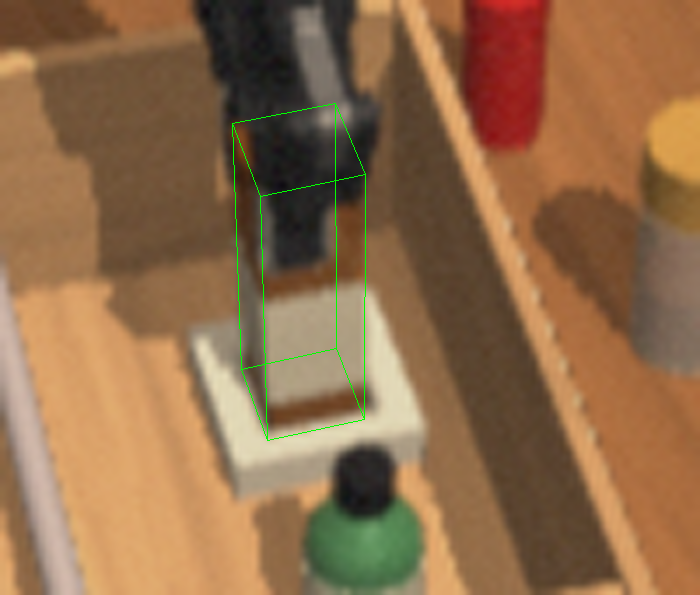

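Sliding in freely. Lower to the floor.

```bash
python3 -m inch '[{"grip":165,"translation":[0,0,0.002],"spin":0},{"grip":165,"translation":[0,0,0.001],"spin":0},{"grip":165,"translation":[0,0,0.001],"spin":0},{"grip":165,"translation":[0,0,0],"spin":0},{"grip":165,"translation":[0,0,0],"spin":0}]' 60
```

```text
time_s: 22.15
tcp_pos: [0.623, 0.0602, 0.092]
ee_rot: [[-0.996, 0.086, 0.001], [0.086, 0.996, 0.0], [-0.001, 0.001, -1.0]]
contact_force: [-3.0, -0.6, 6.2]
grip_width: 0.0312
```

```bash
python3 -m inch '[{"grip":150,"translation":[0,0,0],"spin":0},{"grip":125,"translation":[0,0,0],"spin":0},{"grip":110,"translation":[0,0,0],"spin":0},{"grip":110,"translation":[0,0,0],"spin":0},{"grip":110,"translation":[0,0,0],"spin":0}]' 20; python3 ov.py -0.0045 0 pics/o6.png 0.022;  python3 - <<'E'
from h import *
p=read_camera('wrist'); cv2.imwrite('pics/w21.png',cv2.resize(p['color'][190:390,220:440],None,fx=3.5,fy=3,interpolation=cv2.INTER_CUBIC))
E
```

```text
time_s: 22.57
tcp_pos: [0.6224, 0.0603, 0.0906]
ee_rot: [[-0.996, 0.086, -0.0], [0.086, 0.996, -0.0], [0.0, -0.0, -1.0]]
contact_force: [0.7, 0.1, -0.5]
grip_width: 0.0485
```

View pics/o6.png

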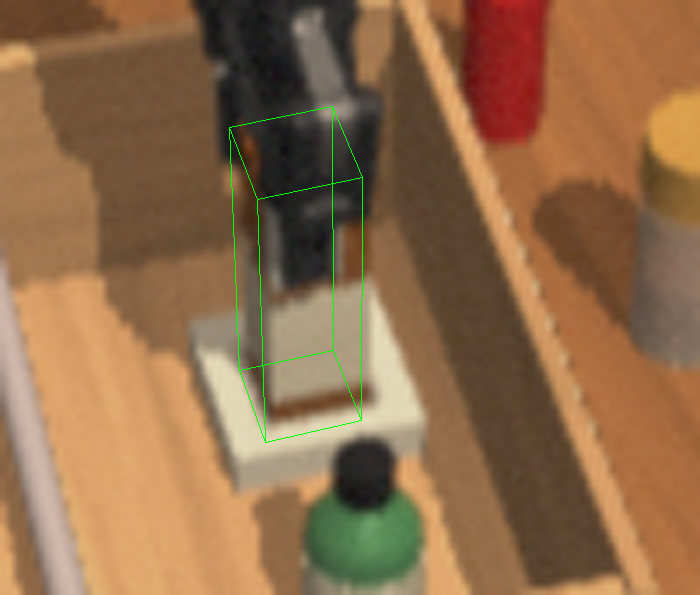

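View pics/w21.png

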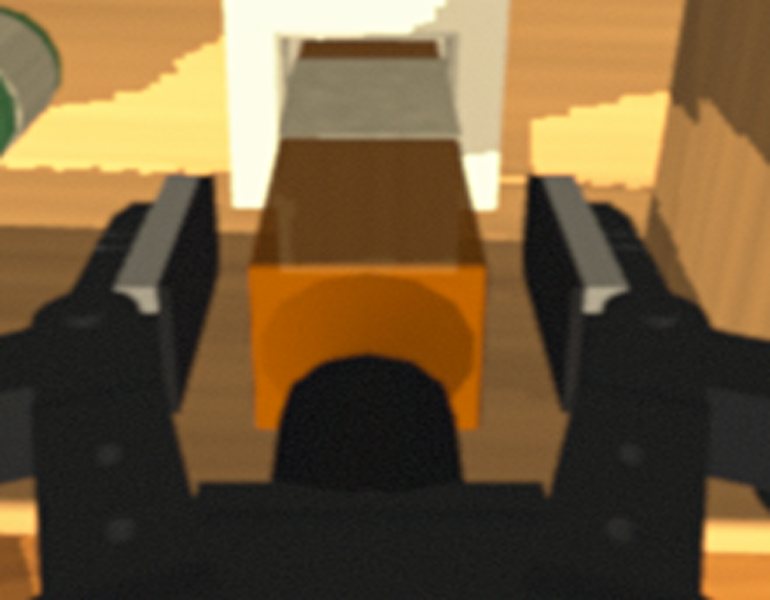

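```bash
python3 -m inch '[{"grip":100,"translation":[0,0,-0.01],"spin":0},{"grip":100,"translation":[0,0,-0.02],"spin":0},{"grip":100,"translation":[0,0,-0.03],"spin":0},{"grip":100,"translation":[0,0,-0.03],"spin":0},{"grip":100,"translation":[0,0,-0.03],"spin":0},{"grip":100,"translation":[0,0,-0.03],"spin":0},{"grip":100,"translation":[0.03,0,0],"spin":0},{"grip":100,"translation":[0.03,0,0],"spin":0},{"grip":100,"translation":[0.03,0,0],"spin":0},{"grip":100,"translation":[0.03,0,0],"spin":0},{"grip":100,"translation":[0,0,0],"spin":0},{"grip":100,"translation":[0,0,0],"spin":0}]' 20
python3 - <<'E'
from h import *
p=read_camera('side'); cv2.imwrite('pics/s22.png',cv2.resize(p['color'][110:390,180:460],None,fx=2.1,fy=2.1,interpolation=cv2.INTER_CUBIC))
C=cam(p); im=p['color'];K=8;x0,y0=270,120
im=cv2.resize(im[y0:y0+75,x0:x0+80],None,fx=K,fy=K,interpolation=cv2.INTER_CUBIC)
a=np.radians(-5);X=np.array([np.cos(a),np.sin(a),0]);Y=np.array([-X[1],X[0],0]);o=np.array([.6288,.0592,.012])
L=[[o+.016*i*X+.016*j*Y+[0,0,h] for i,j in ((1,1),(1,-1),(-1,-1),(-1,1),(1,1))] for h in (0,.108)];L+=[[L[0][i],L[1][i]] for i in range(4)]
for l in L: cv2.polylines(im,[np.round((proj(C,np.array(l))-[x0,y0]+.5)*K).astype(int)],False,(0,255,0),1)
cv2.imwrite('pics/o7.png',im)
p=read_camera('wrist'); cv2.imwrite('pics/w22.png',p['color'])
E
```

```text
time_s: 23.67
tcp_pos: [0.502, 0.0709, 0.2419]
ee_rot: [[-0.996, 0.085, 0.001], [0.085, 0.996, 0.002], [-0.001, 0.002, -1.0]]
contact_force: [0.2, 0.0, -0.6]
grip_width: 0.052
```

View pics/s22.png

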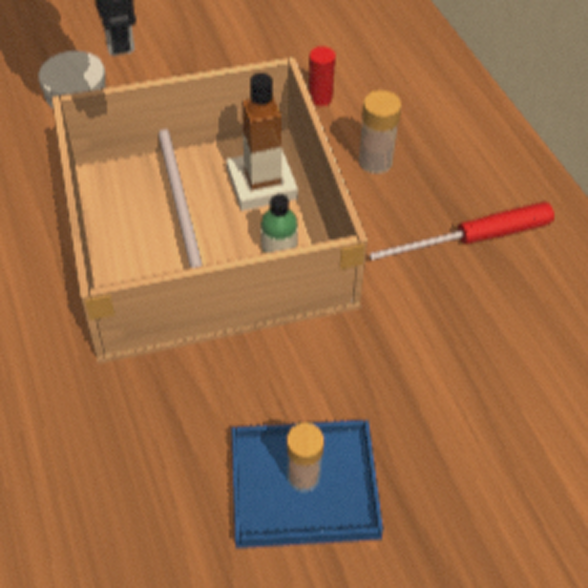

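View pics/o7.png

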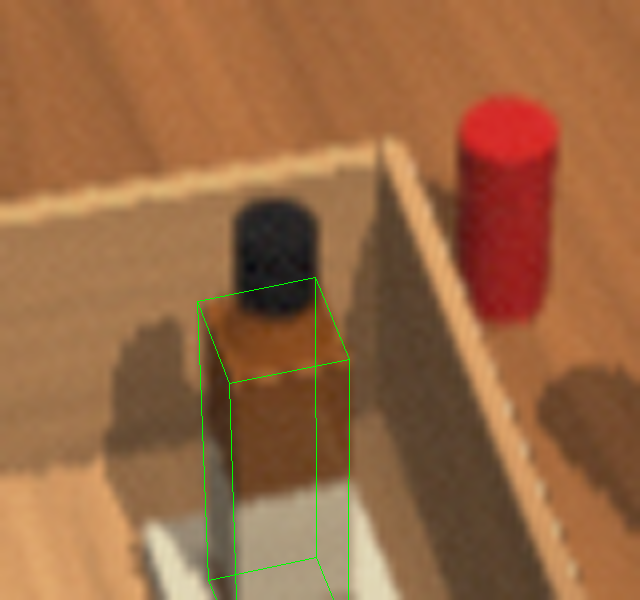

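View pics/w22.png

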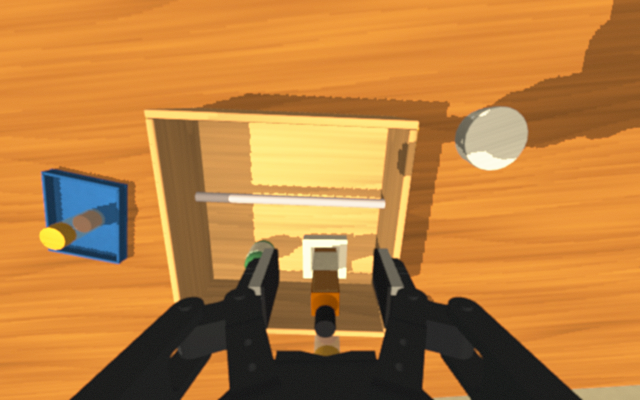

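```bash
python3 -c "
from cell import job
print(job.finish_job())"
```

```text
the job is handed in; nothing more can be done
None
```

I moved the brass-lidded jar to the blue tray, then tipped the amber bottle upright inside the bin and set it in the white socket. I handed the job in at about 24 s, with the gripper open and clear of everything.

- **Jar:** it was set down on contact with the tray's floor (about 5 N) and released. The pictures show it standing upright near the tray's middle.
- **Tipping the bottle:** I held it lightly near the shoulder and pivoted it against the bin's -x wall. By my estimates its foot stayed at most about 50 mm above the bin's floor. The foot slid to the wall, and the push against it reached 28 N across and 14 N up at the wrist.
- **Squaring up:** released on the bin's floor, it had been leaning about 0.1 to 0.2 rad and settled flat, so I regripped it there.
- **Setting it in the socket:** the first try caught the socket's edge. I shifted it 2 mm towards -x and it went in freely. Contact came at a tool height of 0.092 m, as expected for the foot on the socket's floor.
- **Last check:** in the side and wrist pictures the bottle stands cap up in the socket. A model drawn for an upright, seated bottle matches its edges to within about 1–2 px.
- **Not settled:** my estimates of the socket's centre differed by about 2–3 mm between views. The bottle's speed at rest was not measured.
- **Bystanders:** the green bottle, tin and screwdriver look unmoved in the pictures. I did not measure their shift.

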